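# Check the drain gaps of the board stands

### The arm

A 6-joint arm with a two-finger parallel gripper is mounted at the origin on the work surface. World frame = base frame: x ahead of the robot, y to its left, z up, the work surface at z = 0. Lengths are in m, angles in degrees, forces in N, time in s.
With the tool pointing down it reaches from about 0.35 to 0.875 m from the base axis. Payload 4.2 kg.
Tool frame: the origin (TCP) lies midway between the tips of the shut fingers; the grasp point (between the pads) lies 19 mm behind it; z points along the fingers, y is the line along which they close (so a half turn about z gives the same grasp; the last joint's range is limited). The gripper opens to 87 mm and grips with 3 to 60 N. Pads are 19 mm wide; open, the fingers measure 117 mm over their backs; the gripper's body (75 mm by 190 mm) begins 51 mm behind the grasp point.
Start: joints at [-52.735, 22.042, 0.453, 0, -68.411, -14.817], TCP at [0.239, -0.578, 0.223] pointing down, gripper open.
Joint ranges: [-179.83, 179.83], [-69.29, 118.12], [-61.27, 80.66], [-181.25, 117.63], [-171.15, -9.14], [-177.46, 177.46]. Speed limits (degrees/s): [159.86, 159.86, 180, 180, 180, 180].

### API

Orientations are given as a 3x3 rotation matrix whose columns are the frame's x, y, z axes.
In Python, from station import sense, capture, camera_params, finish_job gives the robot as it stands.
- The arm moves only by the tool drive_tool, never from a script. Its argument "rows" is a list of rows, each an object of numbers: "tx", "ty", "tz": the shift along the tool's x, y, z in cm; "ax", "ay", "az": the turn, a rotation vector about the tool's x, y, z in rad; "claw": the finger opening in cm, from 0 to 8.7. In form: [{"tx": .., "ty": .., "tz": .., "ax": .., "ay": .., "az": .., "claw": ..}, ...]. A call has 1 to 10 rows; each row shifts and turns the commanded pose from where the row before left it, along the tool's axes as they then stand; what a row does not reach is not made up. A row lasts 1/12 s, in which the tool goes at most 41.7 mm and 7.16 degrees, less where a joint would pass 70% of its speed; a pose out of reach is approached as far as the arm can. A call with a gripper value outside its range is refused whole. The fingers move at their own pace and stop on an object; the grip force is fixed at half the most. Time passes only in rows, so rows that do not move let the fingers close. It gives the time, the measured TCP pose, the force, the opening and the grip force at its end, in the units of the state.
- sense(): the state, without advancing time (a new reading comes with each control period).
- capture(name): name is "scene" or "top"; returns (picture, depth): 420x560x3 uint8, red, green, blue; 420x560 float32, m along the optical axis (not along the pixel's ray), 0 where there is no reading.
- camera_params(name): a dict with "intrinsics" (3x3 intrinsics, pixels), "k1" (the pictures are not rectified: a ray, as slopes to the right and down, at radius r is drawn at 1 + k1 r^2 times it, then the intrinsics apply), "R" (3x3) and "t" (3): a world point X has camera coordinates R X + t. Camera axes: x right, y down, z forward; pixel columns grow to the right and rows downward; lengths in m; the calibration is good to about 2 mm. A picture is of the moment at which its call begins. camera_params takes no time and is no camera call.
- finish_job(): hands the job in; it is judged then, once.
The state is a dict: "time_s": time; "joints": joint angles; "joint_velocities": joint speeds; "effort": joint torques, N m; "tcp_pos": TCP position; "ee_rot": TCP orientation; "wrist_force": force on the tool from outside, world axes, zero at the start; "moment": the same for the moment, N m; "gripper_width": opening from 0.0 (shut) to 1.0 (fully open); "gripper_force": force on a finger pad.
Only numpy, scipy, OpenCV 4.12 (cv2) and the standard library are available. Lean on these libraries where they do the work, as an engineer would, in place of code of your own. Each camera call takes 0.05 s, during which the arm holds its last target. There are 200 camera calls.

### The job

Take the feeler gauge from the granite slab and, working through the row of four board stands from left to right (as seen from the robot), slide its blade as far as it will go into the drain gap at the foot of each stand, whether or not a board stands in it; where it jams, bring it right up against the front. Every board whose stand jammed the blade would stay wet: pull it up out of its slot and stand it upright in a slot of the drainer, one board to a slot, while the boards in stands that took the blade stay where they are. At the end the gauge lies flat on the slab again, no board has been laid or knocked over, and the mug, mill and jar that stand around are left alone.

Things in the scene. Friction and masses are not known exactly. Their poses are not given: they have to be found in the camera images.
- gauge: feeler gauge, starts flat on the slab: steel blade 8 mm thick (z), 30 wide (y), whose rear end (x from -25 to +25 mm) widens to a foot 80 mm wide, with an upright wooden grip block 40 mm (x) by 24 (y) on it, top 68 mm above the underside. Origin: blade underside below the block's centre; x along the blade (tip at +120 mm, rear end at -25 mm), z up. 0.22 kg
- gauge_tip (a point): the middle of the blade's tip edge: gauge x = +120 mm, 4 mm above its underside; axes as the gauge
- slab: fixed black granite slab, 240 mm (x) by 200 mm (y), 10 mm high, the gauge's resting place. Origin: centre of its underside
- drainer: fixed pale wooden drainer, 190 mm (x) by 140 mm (y), 60 mm high, with three parallel upright slots at x = -60, 0 and +60 mm, open at the top: each 16 mm wide (x), 128 mm long (y), its floor 12 mm above the counter, so that a board stands in it leaning a little. Origin: centre of its underside, on the counter
- place_1 (a point): place 1 of the row of 4, 1 being the leftmost seen from the robot (+y end), 130 mm apart: the point on the counter at the middle of the gap mouth, in the front face of whichever stand is there (its origin is 40 mm behind). x points into the gap, y left along the row, z up. A steel rail, 30 mm high, closes the gaps 82 mm behind the mouths
- place_2 (a point): place 2 of the row of 4, 1 being the leftmost seen from the robot (+y end), 130 mm apart: the point on the counter at the middle of the gap mouth, in the front face of whichever stand is there (its origin is 40 mm behind). x points into the gap, y left along the row, z up. A steel rail, 30 mm high, closes the gaps 82 mm behind the mouths
- place_3 (a point): place 3 of the row of 4, 1 being the leftmost seen from the robot (+y end), 130 mm apart: the point on the counter at the middle of the gap mouth, in the front face of whichever stand is there (its origin is 40 mm behind). x points into the gap, y left along the row, z up. A steel rail, 30 mm high, closes the gaps 82 mm behind the mouths
- place_4 (a point): place 4 of the row of 4, 1 being the leftmost seen from the robot (+y end), 130 mm apart: the point on the counter at the middle of the gap mouth, in the front face of whichever stand is there (its origin is 40 mm behind). x points into the gap, y left along the row, z up. A steel rail, 30 mm high, closes the gaps 82 mm behind the mouths
- stand_a: fixed wooden stand, 80 mm deep (x), 110 wide (y), 65 high. Origin: centre of its underside on the counter; x away from the robot. Board slot across its middle: 8 mm wide, 104 long (y), floor at z = 20 mm. Drain gap under it between two feet 70 mm apart, open to the front: 13 mm high in some stands (the blade slides in along the counter), 5 mm in others (it jams on the front face)
- board_a: thin chopping board that starts upright in the slot of stand_a, or is absent: sheet 5 mm thick (x), 100 mm wide (y), with a wooden rail 12 mm thick, 22 mm high along its top edge; 130 mm high in all. Origin: middle of its bottom edge; z up along the board, x its thickness. 0.12 kg
- stand_b: fixed wooden stand, 80 mm deep (x), 110 wide (y), 65 high. Origin: centre of its underside on the counter; x away from the robot. Board slot across its middle: 8 mm wide, 104 long (y), floor at z = 20 mm. Drain gap under it between two feet 70 mm apart, open to the front: 13 mm high in some stands (the blade slides in along the counter), 5 mm in others (it jams on the front face)
- board_b: thin chopping board that starts upright in the slot of stand_b, or is absent: sheet 5 mm thick (x), 100 mm wide (y), with a wooden rail 12 mm thick, 22 mm high along its top edge; 130 mm high in all. Origin: middle of its bottom edge; z up along the board, x its thickness. 0.12 kg
- stand_c: fixed wooden stand, 80 mm deep (x), 110 wide (y), 65 high. Origin: centre of its underside on the counter; x away from the robot. Board slot across its middle: 8 mm wide, 104 long (y), floor at z = 20 mm. Drain gap under it between two feet 70 mm apart, open to the front: 13 mm high in some stands (the blade slides in along the counter), 5 mm in others (it jams on the front face)
- board_c: thin chopping board that starts upright in the slot of stand_c, or is absent: sheet 5 mm thick (x), 100 mm wide (y), with a wooden rail 12 mm thick, 22 mm high along its top edge; 130 mm high in all. Origin: middle of its bottom edge; z up along the board, x its thickness. 0.12 kg
- stand_d: fixed wooden stand, 80 mm deep (x), 110 wide (y), 65 high. Origin: centre of its underside on the counter; x away from the robot. Board slot across its middle: 8 mm wide, 104 long (y), floor at z = 20 mm. Drain gap under it between two feet 70 mm apart, open to the front: 13 mm high in some stands (the blade slides in along the counter), 5 mm in others (it jams on the front face)
- board_d: thin chopping board that starts upright in the slot of stand_d, or is absent: sheet 5 mm thick (x), 100 mm wide (y), with a wooden rail 12 mm thick, 22 mm high along its top edge; 130 mm high in all. Origin: middle of its bottom edge; z up along the board, x its thickness. 0.12 kg
- mug: white mug, bystander; leave it alone. Origin: its underside
- salt_mill: dark bottle-shaped mill 130 mm high, bystander; leave it alone. Origin: its underside
- pepper_jar: glass jar with metal cap, 90 mm high, bystander near the robot; leave it alone. Origin: its underside
Mind the look-alikes: they are no part of the job. What is shaped like the stand_b but purple is not meant.

How it is judged:
By the outcome, as a careful person would: the job done as asked, in the order asked, and still so for the second after the job is handed in, with the robot touching nothing.
Of board_a, board_b, board_c, board_d only 3 to 4 are there at a start; the rules pass over those that are not, and their reading is None.
At some moment in a run one of gauge may be knocked a few centimetres aside while the robot is not near it.
It also fails if it takes over 210 s, if anything falls off the work surface, if the arm or the gripper's body presses on something with over 40 N, if the wrist force passes 120 N, or if a joint passes its speed limit or range.

## Working session

There is one attempt and no reset: what is moved stays moved. The work goes in short steps, Python scripts to look and compute and a tool call to move; the robot and the scene stay as the last step left them, time stands still between calls to the robot, and variables do not carry over. Pictures are saved under pics/ and viewed, at most 14 in all, crops included, and the job is handed in when it is done.

Besides the shell and the picture viewer there is one more tool, called after "Emit:" as name(argument=value, ...) on one line, values as JSON. drive_tool: Moves the arm, as the interface text tells. Its arguments: {"type":"object","properties":{"rows":{"type":"array"}},"required":["rows"]}

```bash
mkdir -p pics
cat > h.py <<'E'
import numpy as np, cv2
from station import sense, capture, camera_params, finish_job
def snap(n,f):
    p,d=capture(n); cv2.imwrite('pics/'+f+'.png',p[:,:,::-1]); np.save('pics/'+f+'.npy',d); return p,d
def world(n,d,u,v):
    c=camera_params(n);K=np.array(c['intrinsics'])
    x=(u-K[0,2])/K[0,0];y=(v-K[1,2])/K[1,1]
    a,b=x,y
    for _ in range(10):
        s=1+c['k1']*(a*a+b*b); a,b=x/s,y/s
    return lambda z: np.array(c['R']).T@(np.array([a*z,b*z,z])-np.array(c['t']))
def at(n,d,u,v):
    z=np.median(d[max(0,v-1):v+2,max(0,u-1):u+2]); return world(n,d,u,v)(z)
def onz(n,u,v,h):
    f=world(n,None,u,v); p0,p1=f(0.),f(1.); t=(h-p0[2])/(p1[2]-p0[2]); return p0+t*(p1-p0)
E
python3 - <<'E'
from h import *
for n in('scene','top'):
    snap(n,n+'0'); c=camera_params(n); print(n,np.round(-np.array(c['R']).T@np.array(c['t']),3),c['k1'])
    print(np.round(c['R'],2).tolist(),np.array(c['intrinsics']).tolist())
s=sense(); print(s['ee_rot'],s['wrist_force'])
E
```

```text
scene [ 1.325 -0.827  0.956] 0.04795098952263495
[[0.71, 0.7, -0.02], [0.42, -0.44, -0.79], [-0.57, 0.56, -0.61]] [[516.887943426027, 0.0, 289.1422362352694], [0.0, 516.887943426027, 202.81208747270122], [0.0, 0.0, 1.0]]
top [ 0.371 -0.016  1.5  ] -0.08792797732151435
[[-0.02, -1.0, -0.02], [-1.0, 0.02, -0.07], [0.07, 0.02, -1.0]] [[536.5959524272384, 0.0, 282.9842553824902], [0.0, 536.5959524272384, 204.4291885143338], [0.0, 0.0, 1.0]]
[[-9.24266229e-01 -3.81747655e-01 -8.16055602e-04]
 [-3.81748520e-01  9.24264508e-01  1.78495889e-03]
 [ 7.28473577e-05  1.96130524e-03 -9.99998074e-01]] [ 0.38717768 -0.30348144 -1.2476129 ]
```

View pics/scene0.png

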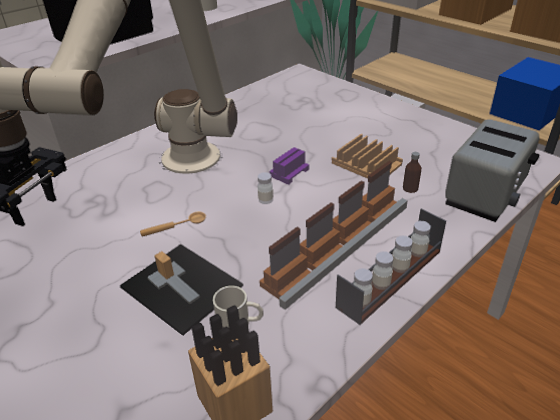

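View pics/top0.png

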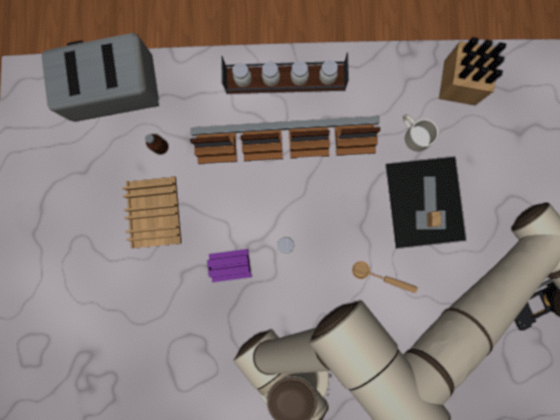

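The scene view shows four stands with boards, with the gauge on the slab at (170,275). In the top view the stands are at (214..357,147..139), the drainer at (153,212) and the gauge grip at (434,219). I'll enlarge the top view.

Run:
```python
import cv2
i=cv2.imread('pics/top0.png')
a=cv2.resize(i[110:260,110:310],None,fx=4,fy=4,interpolation=cv2.INTER_CUBIC)
b=cv2.resize(i[110:260,290:490],None,fx=4,fy=4,interpolation=cv2.INTER_CUBIC)
cv2.imwrite('pics/a.png',a);cv2.imwrite('pics/b.png',b)
```

```text
(no output)
```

View pics/a.png

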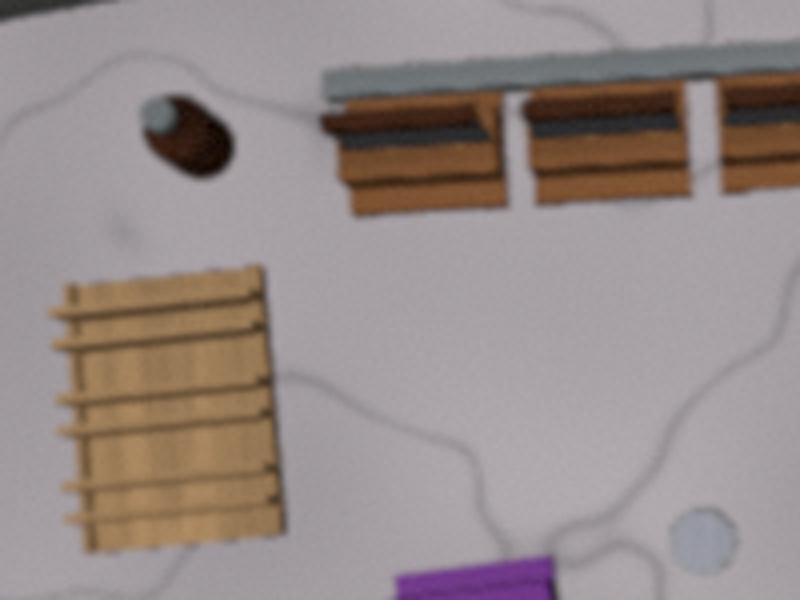

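View pics/b.png

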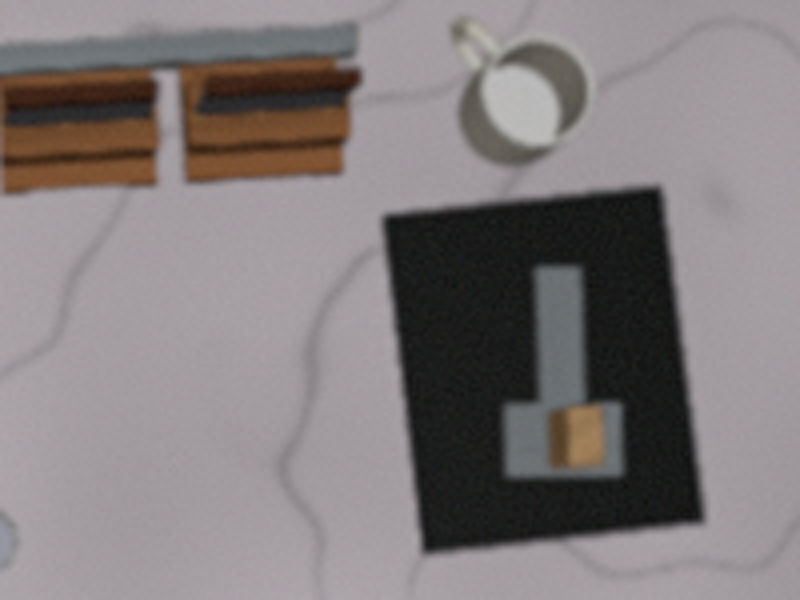

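The crops show the stand fronts, the gauge with its blade along +x and its block, and the drainer's three rib pairs, which are the slots. Next I convert these pixels to positions.

Run:
```python
from h import *
d=np.load('pics/top0.npy')
px=lambda c,o:((c[0]+.5)/4-.5+o,(c[1]+.5)/4-.5+110)
def P(name,pts,o,z):
    w=np.array([onz('top',*px(c,o),z) for c in pts]); print(name,np.round(w[:,:2],4).tolist()); return w
f=[]
for n,o,p in(('s1',110,[(354,214),(506,205)]),('s2',110,[(538,204),(690,195)]),('s3',290,[(5,192),(157,184)]),('s4',290,[(188,182),(342,172)])):
    w=P(n,p,o,0.0); f.append(w.mean(0))
    print(np.degrees(np.arctan2(w[0,0]-w[1,0],w[0,1]-w[1,1])))
f=np.array(f); print('mid',np.round(f,4).tolist(),np.degrees(np.arctan2(f[0,0]-f[3,0],f[0,1]-f[3,1])),np.linalg.norm(np.diff(f,axis=0),axis=1))
P('stand top front',[(348,184),(502,172)],110,.065)
w=P('foot',[(502,402),(622,402),(626,477),(504,479)],290,.018)
P('tip',[(535,266),(582,266)],290,.018)
P('block',[(567,408),(605,404),(604,467),(567,467)],290,.078)
P('slab',[(385,215),(660,187),(703,520),(424,551)],290,.01)
P('ribs L,R',[(50,314),(54,346),(58,399),(60,431),(64,487),(66,519),(262,293),(262,324),(270,378),(270,409),(276,463),(276,496)],110,.06)
P('boards rail',[(322,117),(325,132),(528,105),(528,118)],110,.15)
P('mug',[(525,100)],290,.08);P('jar',[(703,540)],110,.09); P('mill',[(160,115)],110,.13)
for c,o in(((700,540),110),((160,115),110),((590,435),290),((160,370),110),((160,305),110),((400,118),110),((620,105),110),((80,97),290),((280,85),290)):
    u,v=px(c,o); print(c,np.round(at('top',d,round(u),round(v)),3))
```

```text
s1 [[0.6023, 0.2526], [0.6059, 0.1443]]
-1.9017194626622635
s2 [[0.606, 0.1216], [0.6097, 0.014]]
-1.9780557368264517
s3 [[0.6112, -0.0107], [0.6144, -0.118]]
-1.6746634763802366
s4 [[0.6153, -0.1399], [0.62, -0.2488]]
-2.4602033736307463
mid [[0.6041, 0.1985, 0.0], [0.6079, 0.0678, 0.0], [0.6128, -0.0644, 0.0], [0.6176, -0.1944, 0.0]] -1.9783806429163022 [0.13069852 0.13228011 0.13009005]
stand top front [[0.6129, 0.2449], [0.6183, 0.1398]]
foot [[0.4539, -0.3515], [0.452, -0.4352], [0.4, -0.4359], [0.4006, -0.3509]]
tip [[0.5481, -0.3783], [0.5474, -0.4113]]
block [[0.4455, -0.3812], [0.4476, -0.4068], [0.4058, -0.4044], [0.4064, -0.3796]]
slab [[0.5872, -0.2763], [0.603, -0.4713], [0.3689, -0.4911], [0.3523, -0.2952]]
ribs L,R [[0.5298, 0.4526], [0.5077, 0.4497], [0.4713, 0.4469], [0.4494, 0.4455], [0.4113, 0.4428], [0.3895, 0.4415], [0.5405, 0.3054], [0.5193, 0.3056], [0.4824, 0.3003], [0.4613, 0.3005], [0.4246, 0.2966], [0.4023, 0.2968]]
boards rail [[0.6425, 0.246], [0.6327, 0.2441], [0.6465, 0.1134], [0.6381, 0.1135]]
mug [[0.6529, -0.3614]]
jar [[0.367, 0.0085]]
mill [[0.6511, 0.3569]]
(700, 540) [0.366 0.01  0.091]
(160, 115) [0.652 0.356 0.131]
(590, 435) [ 0.428 -0.396  0.077]
(160, 370) [0.494 0.388 0.012]
(160, 305) [0.535 0.377 0.051]
(400, 118) [0.641 0.195 0.149]
(620, 105) [0.645 0.054 0.149]
(80, 97) [ 0.648 -0.061  0.146]
(280, 85) [ 0.652 -0.189  0.148]
```

```bash
cat >> h.py <<'E'
def go(x,y,z,psi):
    s=sense(); R=np.array(s['ee_rot']); p=np.array(s['tcp_pos'])
    c,k=np.cos(np.radians(psi)),np.sin(np.radians(psi))
    T=np.array([[-c,-k,0],[-k,c,0],[0,0,-1.]])
    rv=cv2.Rodrigues(R.T@T)[0].ravel()
    print('t %.1f'%s['time_s'],'p',np.round(p,4),'F',np.round(s['wrist_force'],1),'w %.3f gf %.1f'%(s['gripper_width'],s['gripper_force']),'| rot',np.round(rv,3),'then shift cm',np.round(T.T@(np.array([x,y,z])-p)*100,2))
E
python3 -c "
from h import *
go(.4265,-.3935,.12,-.5)"
```

```text
t 0.1 p [ 0.2385 -0.5771  0.2216] F [ 0.4 -0.3 -1.2] w 1.000 gf 0.0 | rot [ 0.002 -0.     0.4  ] then shift cm [-18.64  18.53  10.16]
```

Emit:
drive_tool(rows=[{"az":0.1},{"az":0.1},{"az":0.1},{"az":0.1,"claw":6}])

```text
invalid input at $.rows[0]: expected keys tx, ty, tz, ax, ay, az, claw
```

```bash
python3 -c "
from h import *
go(.4265,-.3935,.12,-.5)"
```

```text
t 0.1 p [ 0.2385 -0.5771  0.2216] F [ 0.4 -0.3 -1.2] w 1.000 gf 0.0 | rot [ 0.002 -0.     0.4  ] then shift cm [-18.64  18.53  10.16]
```

Emit:
drive_tool(rows=[{"tx":0,"ty":0,"tz":0,"ax":0,"ay":0,"az":0.1,"claw":6},{"tx":0,"ty":0,"tz":0,"ax":0,"ay":0,"az":0.1,"claw":6},{"tx":0,"ty":0,"tz":0,"ax":0,"ay":0,"az":0.1,"claw":6},{"tx":0,"ty":0,"tz":0,"ax":0,"ay":0,"az":0.1,"claw":6},{"tx":-2.8,"ty":2.8,"tz":0,"ax":0,"ay":0,"az":0,"claw":6},{"tx":-2.8,"ty":2.8,"tz":0,"ax":0,"ay":0,"az":0,"claw":6},{"tx":-2.8,"ty":2.8,"tz":0,"ax":0,"ay":0,"az":0,"claw":6},{"tx":-2.8,"ty":2.8,"tz":0,"ax":0,"ay":0,"az":0,"claw":6},{"tx":-2.8,"ty":2.8,"tz":0,"ax":0,"ay":0,"az":0,"claw":6},{"tx":-2.8,"ty":2.8,"tz":0,"ax":0,"ay":0,"az":0,"claw":6}])

```text
time_s: 0.93
tcp_pos: [0.4088, -0.4093, 0.2222]
ee_rot: [[-1.0, 0.008, -0.001], [0.008, 1.0, 0.001], [0.001, 0.001, -1.0]]
wrist_force: [-0.1, -0.7, 0.4]
gripper_width: 0.689
gripper_force: 0.0
```

Run:
```python
from h import *
go(.4265,-.3935,.12,-.5)
p,d=snap('scene','s1')
i=cv2.imread('pics/s1.png'); cv2.imwrite('pics/s1c.png',cv2.resize(i[150:350,80:320],None,fx=3,fy=3,interpolation=cv2.INTER_CUBIC))
```

```text
t 0.9 p [ 0.4088 -0.4093  0.2222] F [-0.1 -0.7  0.4] w 0.689 gf 0.0 | rot [ 0.001 -0.001  0.   ] then shift cm [-1.75  1.59 10.22]
```

View pics/s1c.png

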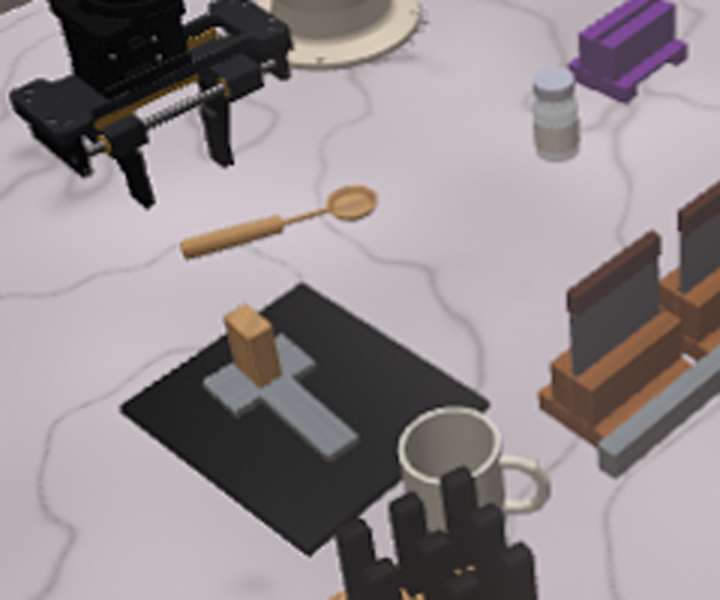

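The gauge is unmoved at crop (255,345), and the gripper's long side runs along y. Descending to grasp.

Emit:
drive_tool(rows=[{"tx":-1.75,"ty":1.6,"tz":0,"ax":0,"ay":0,"az":0,"claw":6},{"tx":0,"ty":0,"tz":4,"ax":0,"ay":0,"az":0,"claw":6},{"tx":0,"ty":0,"tz":4,"ax":0,"ay":0,"az":0,"claw":6},{"tx":0,"ty":0,"tz":4,"ax":0,"ay":0,"az":0,"claw":6},{"tx":0,"ty":0,"tz":4,"ax":0,"ay":0,"az":0,"claw":6},{"tx":0,"ty":0,"tz":2.2,"ax":0,"ay":0,"az":0,"claw":6},{"tx":0,"ty":0,"tz":0,"ax":0,"ay":0,"az":0,"claw":6}])

```text
time_s: 1.57
tcp_pos: [0.4216, -0.3927, 0.0346]
ee_rot: [[-1.0, 0.01, -0.011], [0.01, 1.0, 0.007], [0.011, 0.007, -1.0]]
wrist_force: [-0.4, 0.1, -0.7]
gripper_width: 0.69
gripper_force: 0.0
```

```bash
python3 -c "
from h import *
go(.4265,-.3935,.038,-.5)"
```

```text
t 1.6 p [ 0.4216 -0.3927  0.0346] F [-0.4  0.1 -0.7] w 0.690 gf 0.0 | rot [ 0.007 -0.011 -0.001] then shift cm [-0.49 -0.08 -0.34]
```

Emit:
drive_tool(rows=[{"tx":0,"ty":0,"tz":0,"ax":0,"ay":0,"az":0,"claw":1},{"tx":0,"ty":0,"tz":0,"ax":0,"ay":0,"az":0,"claw":1},{"tx":0,"ty":0,"tz":0,"ax":0,"ay":0,"az":0,"claw":1},{"tx":0,"ty":0,"tz":0,"ax":0,"ay":0,"az":0,"claw":1},{"tx":0,"ty":0,"tz":0,"ax":0,"ay":0,"az":0,"claw":1},{"tx":0,"ty":0,"tz":0,"ax":0,"ay":0,"az":0,"claw":1},{"tx":0,"ty":0,"tz":0,"ax":0,"ay":0,"az":0,"claw":1},{"tx":0,"ty":0,"tz":0,"ax":0,"ay":0,"az":0,"claw":1}])

```text
time_s: 2.23
tcp_pos: [0.4259, -0.3951, 0.0414]
ee_rot: [[-1.0, 0.008, 0.001], [0.008, 1.0, -0.0], [-0.001, -0.0, -1.0]]
wrist_force: [-0.2, 2.0, 5.2]
gripper_width: 0.273
gripper_force: 30.0
```

Emit:
drive_tool(rows=[{"tx":0,"ty":0,"tz":-1,"ax":0,"ay":0,"az":0,"claw":1},{"tx":0,"ty":0,"tz":-3,"ax":0,"ay":0,"az":0,"claw":1},{"tx":0,"ty":0,"tz":-3.5,"ax":0,"ay":0,"az":0,"claw":1},{"tx":-1,"ty":0,"tz":-3,"ax":0,"ay":0,"az":-0.043,"claw":1},{"tx":-1,"ty":3,"tz":0,"ax":0,"ay":0,"az":0,"claw":1},{"tx":0,"ty":4,"tz":0,"ax":0,"ay":0,"az":0,"claw":1},{"tx":0,"ty":4,"tz":0,"ax":0,"ay":0,"az":0,"claw":1},{"tx":0,"ty":4,"tz":0,"ax":0,"ay":0,"az":0,"claw":1},{"tx":0,"ty":4,"tz":0,"ax":0,"ay":0,"az":0,"claw":1},{"tx":0,"ty":4,"tz":0,"ax":0,"ay":0,"az":0,"claw":1}])

```text
time_s: 3.07
tcp_pos: [0.4368, -0.1634, 0.1456]
ee_rot: [[-0.999, -0.034, -0.0], [-0.034, 0.999, 0.0], [0.0, 0.0, -1.0]]
wrist_force: [0.3, 1.5, -2.4]
gripper_width: 0.273
gripper_force: 30.0
```

```bash
python3 -c "
from h import *
go(.445,.192,.14,1.98)"
```

```text
t 3.1 p [ 0.4368 -0.1634  0.1456] F [ 0.3  1.5 -2.4] w 0.273 gf 30.0 | rot [ 0.    -0.    -0.001] then shift cm [-2.05 35.49  0.56]
```

Emit:
drive_tool(rows=[{"tx":0,"ty":4,"tz":0,"ax":0,"ay":0,"az":0,"claw":1},{"tx":0,"ty":4,"tz":0,"ax":0,"ay":0,"az":0,"claw":1},{"tx":0,"ty":4,"tz":0,"ax":0,"ay":0,"az":0,"claw":1},{"tx":0,"ty":4,"tz":0,"ax":0,"ay":0,"az":0,"claw":1},{"tx":0,"ty":4,"tz":0,"ax":0,"ay":0,"az":0,"claw":1},{"tx":0,"ty":4,"tz":0,"ax":0,"ay":0,"az":0,"claw":1},{"tx":0,"ty":4,"tz":0,"ax":0,"ay":0,"az":0,"claw":1},{"tx":0,"ty":2,"tz":0,"ax":0,"ay":0,"az":0,"claw":1},{"tx":0,"ty":0,"tz":0,"ax":0,"ay":0,"az":0,"claw":1},{"tx":0,"ty":0,"tz":0,"ax":0,"ay":0,"az":0,"claw":1}])

```text
time_s: 3.9
tcp_pos: [0.4267, 0.1356, 0.1455]
ee_rot: [[-0.999, -0.037, -0.001], [-0.037, 0.999, -0.0], [0.001, -0.0, -1.0]]
wrist_force: [-1.1, -1.2, -2.1]
gripper_width: 0.273
gripper_force: 30.0
```

Run:
```python
from h import *
go(.445,.192,.033,1.98)
snap('top','t2')
i=cv2.imread('pics/t2.png'); cv2.imwrite('pics/t2c.png',cv2.resize(i[110:260,110:310],None,fx=4,fy=4,interpolation=cv2.INTER_CUBIC))
```

```text
t 3.9 p [0.4267 0.1356 0.1455] F [-1.1 -1.2 -2.1] w 0.273 gf 30.0 | rot [-0.    -0.001  0.002] then shift cm [-2.02  5.57 11.25]
```

View pics/t2c.png

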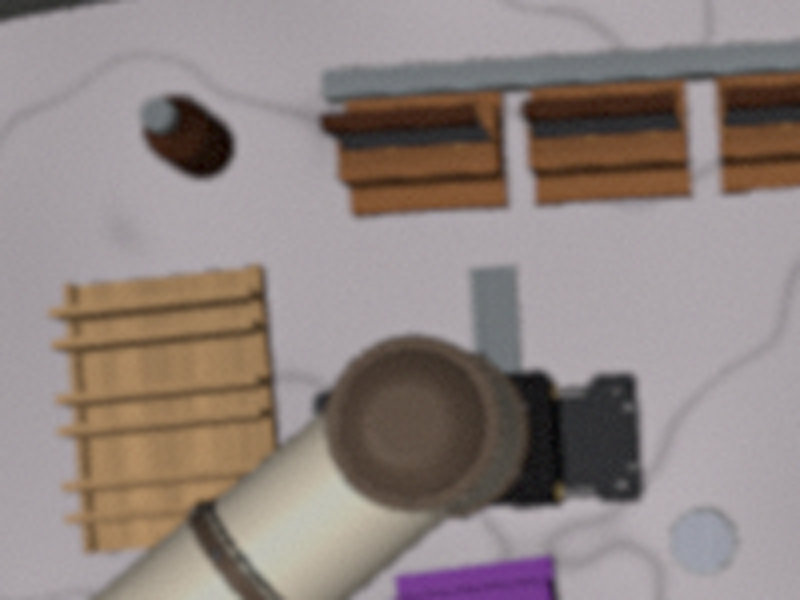

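The gauge is held straight, with its tip at crop (495,267). Moving to place 1 and lowering.

Emit:
drive_tool(rows=[{"tx":0,"ty":3,"tz":0,"ax":0,"ay":0,"az":0,"claw":1},{"tx":-2,"ty":2.6,"tz":0,"ax":0,"ay":0,"az":0.002,"claw":1},{"tx":0,"ty":0,"tz":3,"ax":0,"ay":0,"az":0,"claw":1},{"tx":0,"ty":0,"tz":3,"ax":0,"ay":0,"az":0,"claw":1},{"tx":0,"ty":0,"tz":3,"ax":0,"ay":0,"az":0,"claw":1},{"tx":0,"ty":0,"tz":1,"ax":0,"ay":0,"az":0,"claw":1},{"tx":0,"ty":0,"tz":1,"ax":0,"ay":0,"az":0,"claw":1},{"tx":0,"ty":0,"tz":0,"ax":0,"ay":0,"az":0,"claw":1},{"tx":0,"ty":0,"tz":0,"ax":0,"ay":0,"az":0,"claw":1}])

```text
time_s: 4.7
tcp_pos: [0.4453, 0.1901, 0.0353]
ee_rot: [[-1.0, -0.031, -0.001], [-0.031, 1.0, -0.001], [0.001, -0.001, -1.0]]
wrist_force: [0.2, -0.1, -1.8]
gripper_width: 0.275
gripper_force: 30.0
```

Run:
```python
from h import *
go(.445,.192,.033,1.98)
px=lambda c,o:((c[0]+.5)/4-.5+o,(c[1]+.5)/4-.5+110)
print(onz('top',*px((494,267),110),.122)-np.array([.4267,.1356,0]))
```

```text
t 4.7 p [0.4453 0.1901 0.0353] F [ 0.2 -0.1 -1.8] w 0.275 gf 30.0 | rot [-0.001 -0.001 -0.003] then shift cm [0.02 0.19 0.23]
[0.11966681 0.0040748  0.122     ]
```

Emit:
drive_tool(rows=[{"tx":0,"ty":0.1,"tz":0.2,"ax":0,"ay":0,"az":0,"claw":1},{"tx":-1.5,"ty":0,"tz":0,"ax":0,"ay":0,"az":0,"claw":1},{"tx":-1,"ty":0,"tz":0,"ax":0,"ay":0,"az":0,"claw":1},{"tx":-0.3,"ty":0,"tz":0,"ax":0,"ay":0,"az":0,"claw":1},{"tx":-0.3,"ty":0,"tz":0,"ax":0,"ay":0,"az":0,"claw":1},{"tx":-0.3,"ty":0,"tz":0,"ax":0,"ay":0,"az":0,"claw":1},{"tx":-0.3,"ty":0,"tz":0,"ax":0,"ay":0,"az":0,"claw":1},{"tx":-0.3,"ty":0,"tz":0,"ax":0,"ay":0,"az":0,"claw":1},{"tx":0,"ty":0,"tz":0,"ax":0,"ay":0,"az":0,"claw":1}])

```text
time_s: 5.45
tcp_pos: [0.4819, 0.1921, 0.0326]
ee_rot: [[-0.999, -0.032, -0.007], [-0.032, 0.999, -0.004], [0.007, -0.003, -1.0]]
wrist_force: [-5.7, 0.2, 0.2]
gripper_width: 0.274
gripper_force: 30.0
```

Emit:
drive_tool(rows=[{"tx":-0.3,"ty":0,"tz":0,"ax":0,"ay":0,"az":0,"claw":1},{"tx":-0.3,"ty":0,"tz":0,"ax":0,"ay":0,"az":0,"claw":1},{"tx":0,"ty":0,"tz":0,"ax":0,"ay":0,"az":0,"claw":1}])

```text
time_s: 5.7
tcp_pos: [0.4821, 0.1902, 0.0316]
ee_rot: [[-0.999, -0.031, -0.018], [-0.031, 0.999, -0.009], [0.019, -0.008, -1.0]]
wrist_force: [-20.5, 2.2, 7.4]
gripper_width: 0.275
gripper_force: 30.0
```

Place 1 jams, with the tip at x≈0.602. Back off and go to place 2.

Emit:
drive_tool(rows=[{"tx":1.5,"ty":0,"tz":0,"ax":0,"ay":0,"az":0,"claw":1},{"tx":2.5,"ty":0,"tz":-1,"ax":0,"ay":0,"az":0,"claw":1},{"tx":0,"ty":-3.5,"tz":0,"ax":0,"ay":0,"az":0,"claw":1},{"tx":0,"ty":-3.5,"tz":0,"ax":0,"ay":0,"az":0,"claw":1},{"tx":0,"ty":-3.5,"tz":0,"ax":0,"ay":0,"az":0,"claw":1},{"tx":0,"ty":-2.5,"tz":0,"ax":0,"ay":0,"az":0,"claw":1},{"tx":0,"ty":0,"tz":0,"ax":0,"ay":0,"az":0,"claw":1},{"tx":0,"ty":0,"tz":0,"ax":0,"ay":0,"az":0,"claw":1}])

```text
time_s: 6.37
tcp_pos: [0.4554, 0.0616, 0.0437]
ee_rot: [[-1.0, -0.03, 0.0], [-0.03, 1.0, 0.0], [-0.0, 0.0, -1.0]]
wrist_force: [0.1, 0.6, -1.5]
gripper_width: 0.274
gripper_force: 29.9
```

```bash
python3 -c "
from h import *
go(.482,.0625,.033,1.98)"
```

```text
t 6.4 p [0.4554 0.0616 0.0437] F [ 0.1  0.6 -1.5] w 0.274 gf 29.9 | rot [ 0.     0.    -0.004] then shift cm [-2.66 -0.    1.07]
```

Emit:
drive_tool(rows=[{"tx":0,"ty":0.1,"tz":1.1,"ax":0,"ay":0,"az":-0.003,"claw":1},{"tx":0,"ty":0,"tz":0,"ax":0,"ay":0,"az":0,"claw":1},{"tx":-1.2,"ty":0,"tz":0,"ax":0,"ay":0,"az":0,"claw":1},{"tx":-1,"ty":0,"tz":0,"ax":0,"ay":0,"az":0,"claw":1},{"tx":-0.4,"ty":0,"tz":0,"ax":0,"ay":0,"az":0,"claw":1},{"tx":-0.4,"ty":0,"tz":0,"ax":0,"ay":0,"az":0,"claw":1},{"tx":-0.4,"ty":0,"tz":0,"ax":0,"ay":0,"az":0,"claw":1},{"tx":-0.4,"ty":0,"tz":0,"ax":0,"ay":0,"az":0,"claw":1},{"tx":0,"ty":0,"tz":0,"ax":0,"ay":0,"az":0,"claw":1}])

```text
time_s: 7.12
tcp_pos: [0.4865, 0.0634, 0.0313]
ee_rot: [[-0.999, -0.034, -0.015], [-0.034, 0.999, -0.004], [0.015, -0.004, -1.0]]
wrist_force: [-15.3, 3.9, 7.1]
gripper_width: 0.274
gripper_force: 30.0
```

Place 2 jams. On to place 3.

Emit:
drive_tool(rows=[{"tx":1.5,"ty":0,"tz":0,"ax":0,"ay":0,"az":0,"claw":1},{"tx":2,"ty":0,"tz":-1,"ax":0,"ay":0,"az":0,"claw":1},{"tx":0,"ty":-3.5,"tz":0,"ax":0,"ay":0,"az":0,"claw":1},{"tx":0,"ty":-3.5,"tz":0,"ax":0,"ay":0,"az":0,"claw":1},{"tx":0,"ty":-3.5,"tz":0,"ax":0,"ay":0,"az":0,"claw":1},{"tx":0,"ty":-2.5,"tz":0,"ax":0,"ay":0,"az":0,"claw":1},{"tx":0,"ty":0,"tz":0,"ax":0,"ay":0,"az":0,"claw":1},{"tx":0,"ty":0,"tz":0,"ax":0,"ay":0,"az":0,"claw":1}])

```text
time_s: 7.78
tcp_pos: [0.463, -0.0672, 0.0426]
ee_rot: [[-0.999, -0.033, 0.0], [-0.033, 0.999, 0.0], [-0.0, 0.0, -1.0]]
wrist_force: [-0.9, -0.5, -1.1]
gripper_width: 0.273
gripper_force: 29.9
```

```bash
python3 -c "
from h import *
go(.4908,-.0675,.033,1.98)"
```

```text
t 7.8 p [ 0.463  -0.0672  0.0426] F [-0.9 -0.5 -1.1] w 0.273 gf 29.9 | rot [ 0.     0.    -0.002] then shift cm [-2.78 -0.13  0.96]
```

Emit:
drive_tool(rows=[{"tx":0,"ty":0,"tz":0.9,"ax":0,"ay":0,"az":-0.002,"claw":1},{"tx":0,"ty":0,"tz":0,"ax":0,"ay":0,"az":0,"claw":1},{"tx":-1.2,"ty":0,"tz":0,"ax":0,"ay":0,"az":0,"claw":1},{"tx":-0.8,"ty":0,"tz":0,"ax":0,"ay":0,"az":0,"claw":1},{"tx":-0.4,"ty":0,"tz":0,"ax":0,"ay":0,"az":0,"claw":1},{"tx":-0.4,"ty":0,"tz":0,"ax":0,"ay":0,"az":0,"claw":1},{"tx":-0.4,"ty":0,"tz":0,"ax":0,"ay":0,"az":0,"claw":1},{"tx":-0.4,"ty":0,"tz":0,"ax":0,"ay":0,"az":0,"claw":1},{"tx":0,"ty":0,"tz":0,"ax":0,"ay":0,"az":0,"claw":1}])

```text
time_s: 8.53
tcp_pos: [0.5, -0.0646, 0.0336]
ee_rot: [[-0.999, -0.038, 0.001], [-0.038, 0.999, -0.0], [-0.001, -0.0, -1.0]]
wrist_force: [-1.0, 0.5, -2.4]
gripper_width: 0.278
gripper_force: 29.9
```

Emit:
drive_tool(rows=[{"tx":-1,"ty":0,"tz":0,"ax":0,"ay":0,"az":0,"claw":1},{"tx":-1,"ty":0,"tz":0,"ax":0,"ay":0,"az":0,"claw":1},{"tx":-1,"ty":0,"tz":0,"ax":0,"ay":0,"az":0,"claw":1},{"tx":-1,"ty":0,"tz":0,"ax":0,"ay":0,"az":0,"claw":1},{"tx":-1,"ty":0,"tz":0,"ax":0,"ay":0,"az":0,"claw":1},{"tx":-1,"ty":0,"tz":0,"ax":0,"ay":0,"az":0,"claw":1},{"tx":-0.4,"ty":0,"tz":0,"ax":0,"ay":0,"az":0,"claw":1},{"tx":-0.4,"ty":0,"tz":0,"ax":0,"ay":0,"az":0,"claw":1},{"tx":-0.4,"ty":0,"tz":0,"ax":0,"ay":0,"az":0,"claw":1},{"tx":-0.4,"ty":0,"tz":0,"ax":0,"ay":0,"az":0,"claw":1}])

```text
time_s: 9.37
tcp_pos: [0.5727, -0.0621, 0.033]
ee_rot: [[-0.999, -0.037, -0.006], [-0.037, 0.999, -0.0], [0.006, -0.0, -1.0]]
wrist_force: [-6.5, 0.6, 0.5]
gripper_width: 0.273
gripper_force: 29.9
```

Emit:
drive_tool(rows=[{"tx":-0.3,"ty":0,"tz":0,"ax":0,"ay":0,"az":0,"claw":1},{"tx":0,"ty":0,"tz":0,"ax":0,"ay":0,"az":0,"claw":1}])

```text
time_s: 9.53
tcp_pos: [0.5729, -0.0623, 0.0321]
ee_rot: [[-0.999, -0.036, -0.012], [-0.036, 0.999, -0.001], [0.012, -0.0, -1.0]]
wrist_force: [-7.6, -0.6, 0.2]
gripper_width: 0.271
gripper_force: 29.9
```

Emit:
drive_tool(rows=[{"tx":1,"ty":0,"tz":0,"ax":0,"ay":0,"az":0,"claw":1},{"tx":2,"ty":0,"tz":0,"ax":0,"ay":0,"az":0,"claw":1},{"tx":2,"ty":0,"tz":0,"ax":0,"ay":0,"az":0,"claw":1},{"tx":2,"ty":0,"tz":0,"ax":0,"ay":0,"az":0,"claw":1},{"tx":2,"ty":0,"tz":0,"ax":0,"ay":0,"az":0,"claw":1},{"tx":2,"ty":0,"tz":0,"ax":0,"ay":0,"az":0,"claw":1},{"tx":1,"ty":0,"tz":0,"ax":0,"ay":0,"az":0,"claw":1},{"tx":0,"ty":0,"tz":0,"ax":0,"ay":0,"az":0,"claw":1},{"tx":0,"ty":0,"tz":0,"ax":0,"ay":0,"az":0,"claw":1}])

```text
time_s: 10.28
tcp_pos: [0.4593, -0.0661, 0.0341]
ee_rot: [[-0.999, -0.039, 0.002], [-0.039, 0.999, 0.0], [-0.002, -0.0, -1.0]]
wrist_force: [1.4, 0.3, -2.0]
gripper_width: 0.273
gripper_force: 29.9
```

```bash
python3 -c "
from h import *
go(.463,-.197,.043,1.98)"
```

```text
t 10.3 p [ 0.4593 -0.0661  0.0341] F [ 1.4  0.3 -2. ] w 0.273 gf 29.9 | rot [-0.     0.002  0.004] then shift cm [  0.08 -13.09  -0.89]
```

Place 3 took the blade. Now place 4.

Emit:
drive_tool(rows=[{"tx":0,"ty":0,"tz":-0.9,"ax":0,"ay":0,"az":0.004,"claw":1},{"tx":0,"ty":-3.5,"tz":0,"ax":0,"ay":0,"az":0,"claw":1},{"tx":0,"ty":-3.5,"tz":0,"ax":0,"ay":0,"az":0,"claw":1},{"tx":0,"ty":-3.5,"tz":0,"ax":0,"ay":0,"az":0,"claw":1},{"tx":0,"ty":-2.6,"tz":0,"ax":0,"ay":0,"az":0,"claw":1},{"tx":0,"ty":0,"tz":0.9,"ax":0,"ay":0,"az":0,"claw":1},{"tx":0,"ty":0,"tz":0,"ax":0,"ay":0,"az":0,"claw":1},{"tx":0,"ty":0,"tz":0,"ax":0,"ay":0,"az":0,"claw":1}])

```text
time_s: 10.95
tcp_pos: [0.4628, -0.1973, 0.0333]
ee_rot: [[-0.999, -0.033, -0.001], [-0.033, 0.999, 0.0], [0.001, 0.0, -1.0]]
wrist_force: [-0.4, 0.6, -1.0]
gripper_width: 0.273
gripper_force: 29.9
```

```bash
python3 -c "
from h import *
go(.4953,-.197,.033,1.98)"
```

```text
t 10.9 p [ 0.4628 -0.1973  0.0333] F [-0.4  0.6 -1. ] w 0.273 gf 29.9 | rot [ 0.    -0.001 -0.001] then shift cm [-3.25 -0.08  0.03]
```

Emit:
drive_tool(rows=[{"tx":-1.5,"ty":0,"tz":0,"ax":0,"ay":0,"az":0,"claw":1},{"tx":-1.2,"ty":0,"tz":0,"ax":0,"ay":0,"az":0,"claw":1},{"tx":-0.4,"ty":0,"tz":0,"ax":0,"ay":0,"az":0,"claw":1},{"tx":-0.4,"ty":0,"tz":0,"ax":0,"ay":0,"az":0,"claw":1},{"tx":-0.4,"ty":0,"tz":0,"ax":0,"ay":0,"az":0,"claw":1},{"tx":-0.4,"ty":0,"tz":0,"ax":0,"ay":0,"az":0,"claw":1},{"tx":0,"ty":0,"tz":0,"ax":0,"ay":0,"az":0,"claw":1}])

```text
time_s: 11.53
tcp_pos: [0.4955, -0.1944, 0.0315]
ee_rot: [[-0.999, -0.033, -0.022], [-0.033, 0.999, 0.003], [0.022, 0.004, -1.0]]
wrist_force: [-14.2, 0.5, 4.4]
gripper_width: 0.27
gripper_force: 30.0
```

Place 4 jams. Returning the gauge to the slab.

Emit:
drive_tool(rows=[{"tx":1.5,"ty":0,"tz":0,"ax":0,"ay":0,"az":0,"claw":1},{"tx":2.5,"ty":0,"tz":0,"ax":0,"ay":0,"az":0,"claw":1},{"tx":0,"ty":0,"tz":-2.5,"ax":0,"ay":0,"az":0,"claw":1},{"tx":0,"ty":0,"tz":-2.5,"ax":0,"ay":0,"az":0,"claw":1},{"tx":1,"ty":-3.5,"tz":0,"ax":0,"ay":0,"az":0,"claw":1},{"tx":1,"ty":-3.5,"tz":0,"ax":0,"ay":0,"az":0,"claw":1},{"tx":1,"ty":-3.5,"tz":0,"ax":0,"ay":0,"az":0,"claw":1},{"tx":1,"ty":-3.5,"tz":0,"ax":0,"ay":0,"az":0,"claw":1},{"tx":0,"ty":-3.5,"tz":0,"ax":0,"ay":0,"az":0,"claw":1},{"tx":0,"ty":-2,"tz":0,"ax":0,"ay":0,"az":0,"claw":1}])

```text
time_s: 12.37
tcp_pos: [0.4321, -0.396, 0.084]
ee_rot: [[-0.999, -0.033, 0.002], [-0.033, 0.999, -0.001], [-0.001, -0.001, -1.0]]
wrist_force: [0.7, 0.0, -1.9]
gripper_width: 0.272
gripper_force: 30.0
```

Emit:
drive_tool(rows=[{"tx":0,"ty":0,"tz":0,"ax":0,"ay":0,"az":0,"claw":1},{"tx":0,"ty":0,"tz":0,"ax":0,"ay":0,"az":0,"claw":1}])

```text
time_s: 12.53
tcp_pos: [0.4319, -0.3936, 0.0832]
ee_rot: [[-0.999, -0.032, -0.0], [-0.032, 0.999, 0.0], [0.0, 0.0, -1.0]]
wrist_force: [0.3, 0.7, -2.4]
gripper_width: 0.271
gripper_force: 30.0
```

```bash
python3 -c "
from h import *
go(.426,-.392,.0414,2)"
```

```text
t 12.5 p [ 0.4319 -0.3936  0.0832] F [ 0.3  0.7 -2.4] w 0.271 gf 30.0 | rot [ 0.    -0.    -0.003] then shift cm [0.58 0.18 4.18]
```

Lower, let it settle, open and rise.

Emit:
drive_tool(rows=[{"tx":0.5,"ty":0.1,"tz":1.5,"ax":0,"ay":0,"az":0,"claw":1},{"tx":0,"ty":0,"tz":1.5,"ax":0,"ay":0,"az":0,"claw":1},{"tx":0,"ty":0,"tz":0.8,"ax":0,"ay":0,"az":0,"claw":1},{"tx":0,"ty":0,"tz":0.4,"ax":0,"ay":0,"az":0,"claw":1},{"tx":0,"ty":0,"tz":0,"ax":0,"ay":0,"az":0,"claw":1},{"tx":0,"ty":0,"tz":0,"ax":0,"ay":0,"az":0,"claw":1}])

```text
time_s: 13.03
tcp_pos: [0.4279, -0.3919, 0.042]
ee_rot: [[-0.999, -0.035, 0.001], [-0.035, 0.999, -0.001], [-0.001, -0.001, -1.0]]
wrist_force: [-0.6, -0.1, -1.0]
gripper_width: 0.273
gripper_force: 30.0
```

Emit:
drive_tool(rows=[{"tx":0,"ty":0,"tz":0,"ax":0,"ay":0,"az":0,"claw":5},{"tx":0,"ty":0,"tz":0,"ax":0,"ay":0,"az":0,"claw":5},{"tx":0,"ty":0,"tz":0,"ax":0,"ay":0,"az":0,"claw":5},{"tx":0,"ty":0,"tz":0,"ax":0,"ay":0,"az":0,"claw":5},{"tx":0,"ty":0,"tz":-2,"ax":0,"ay":0,"az":0,"claw":5},{"tx":0,"ty":0,"tz":-3.5,"ax":0,"ay":0,"az":0,"claw":5},{"tx":0,"ty":0,"tz":-4,"ax":0,"ay":0,"az":0,"claw":5},{"tx":0,"ty":0,"tz":-4,"ax":0,"ay":0,"az":0,"claw":5},{"tx":0,"ty":0,"tz":-4,"ax":0,"ay":0,"az":0,"claw":5},{"tx":0,"ty":0,"tz":-2,"ax":0,"ay":0,"az":0,"claw":5}])

```text
time_s: 13.87
tcp_pos: [0.4285, -0.394, 0.2429]
ee_rot: [[-0.999, -0.034, 0.008], [-0.034, 0.999, -0.006], [-0.007, -0.006, -1.0]]
wrist_force: [-0.2, -0.8, 0.8]
gripper_width: 0.575
gripper_force: 0.0
```

```bash
python3 -c "
from h import *
go(.426,-.392,.0414,2)
print(sense()['joints'])"
```

```text
t 13.9 p [ 0.4285 -0.394   0.2429] F [-0.2 -0.8  0.8] w 0.575 gf 0.0 | rot [-0.006  0.007 -0.001] then shift cm [ 0.25  0.21 20.15]
[-26.60290885  16.80159628  -4.3709354    0.1207348  -68.29045458
 -61.47238968]
```

Emit:
drive_tool(rows=[{"tx":0,"ty":0,"tz":0,"ax":0,"ay":0,"az":-0.12,"claw":5},{"tx":0,"ty":0,"tz":0,"ax":0,"ay":0,"az":-0.12,"claw":5},{"tx":0,"ty":0,"tz":0,"ax":0,"ay":0,"az":-0.12,"claw":5},{"tx":0,"ty":0,"tz":0,"ax":0,"ay":0,"az":-0.12,"claw":5},{"tx":0,"ty":0,"tz":0,"ax":0,"ay":0,"az":-0.12,"claw":5},{"tx":0,"ty":0,"tz":0,"ax":0,"ay":0,"az":-0.12,"claw":5},{"tx":0,"ty":0,"tz":0,"ax":0,"ay":0,"az":-0.12,"claw":5},{"tx":0,"ty":0,"tz":0,"ax":0,"ay":0,"az":-0.12,"claw":5},{"tx":0,"ty":0,"tz":0,"ax":0,"ay":0,"az":-0.12,"claw":5},{"tx":0,"ty":0,"tz":0,"ax":0,"ay":0,"az":-0.12,"claw":5}])

```text
time_s: 14.7
tcp_pos: [0.427, -0.3926, 0.2367]
ee_rot: [[-0.325, -0.946, 0.0], [-0.946, 0.325, -0.0], [0.0, -0.0, -1.0]]
wrist_force: [0.7, 1.1, -0.2]
gripper_width: 0.571
gripper_force: 0.0
```

Emit:
drive_tool(rows=[{"tx":0,"ty":0,"tz":0,"ax":0,"ay":0,"az":-0.12,"claw":5},{"tx":0,"ty":0,"tz":0,"ax":0,"ay":0,"az":-0.12,"claw":5},{"tx":0,"ty":0,"tz":0,"ax":0,"ay":0,"az":-0.12,"claw":5},{"tx":0,"ty":0,"tz":0,"ax":0,"ay":0,"az":0,"claw":5},{"tx":0,"ty":0,"tz":0,"ax":0,"ay":0,"az":0,"claw":5}])

```text
time_s: 15.12
tcp_pos: [0.427, -0.3925, 0.2366]
ee_rot: [[0.02, -1.0, 0.0], [-1.0, -0.02, -0.0], [0.0, -0.0, -1.0]]
wrist_force: [-0.5, 0.1, -0.2]
gripper_width: 0.57
gripper_force: 0.0
```

```bash
python3 -c "
from h import *
go(.653,-.189,.12,92)
print(sense()['joints'])"
```

```text
t 15.1 p [ 0.427  -0.3925  0.2366] F [-0.5  0.1 -0.2] w 0.570 gf 0.0 | rot [-0.    -0.    -0.015] then shift cm [-19.55 -23.29  11.66]
[-2.65984304e+01  1.71098557e+01 -4.79908817e+00 -4.83348134e-04
 -6.80819868e+01  2.77318329e+01]
```

Emit:
drive_tool(rows=[{"tx":-2.4,"ty":-2.9,"tz":0,"ax":0,"ay":0,"az":-0.015,"claw":5},{"tx":-2.4,"ty":-2.9,"tz":0,"ax":0,"ay":0,"az":0,"claw":5},{"tx":-2.4,"ty":-2.9,"tz":0,"ax":0,"ay":0,"az":0,"claw":5},{"tx":-2.4,"ty":-2.9,"tz":0,"ax":0,"ay":0,"az":0,"claw":5},{"tx":-2.4,"ty":-2.9,"tz":0,"ax":0,"ay":0,"az":0,"claw":5},{"tx":-2.4,"ty":-2.9,"tz":0,"ax":0,"ay":0,"az":0,"claw":5},{"tx":-2.4,"ty":-2.9,"tz":0,"ax":0,"ay":0,"az":0,"claw":5},{"tx":-2.4,"ty":-2.9,"tz":0,"ax":0,"ay":0,"az":0,"claw":5},{"tx":0,"ty":0,"tz":3,"ax":0,"ay":0,"az":0,"claw":5},{"tx":0,"ty":0,"tz":0,"ax":0,"ay":0,"az":0,"claw":5}])

```text
time_s: 15.95
tcp_pos: [0.6507, -0.1894, 0.2005]
ee_rot: [[0.037, -0.999, -0.009], [-0.999, -0.037, 0.003], [-0.004, 0.009, -1.0]]
wrist_force: [-2.2, -0.4, -1.9]
gripper_width: 0.569
gripper_force: 0.0
```

Emit:
drive_tool(rows=[{"tx":0,"ty":0,"tz":0,"ax":0,"ay":0,"az":0,"claw":5}])

```text
time_s: 16.03
tcp_pos: [0.6509, -0.1919, 0.2045]
ee_rot: [[0.037, -0.999, -0.005], [-0.999, -0.037, 0.0], [-0.001, 0.005, -1.0]]
wrist_force: [-0.1, 0.1, -0.4]
gripper_width: 0.577
gripper_force: 0.0
```

Run:
```python
from h import *
go(.653,-.189,.12,92)
snap('scene','s3')
i=cv2.imread('pics/s3.png'); cv2.imwrite('pics/s3c.png',cv2.resize(i[100:320,200:460],None,fx=3,fy=2.7,interpolation=cv2.INTER_CUBIC))
```

```text
t 16.0 p [ 0.6509 -0.1919  0.2045] F [-0.1  0.1 -0.4] w 0.577 gf 0.0 | rot [0.005 0.    0.002] then shift cm [-0.28 -0.22  8.45]
```

View pics/s3c.png

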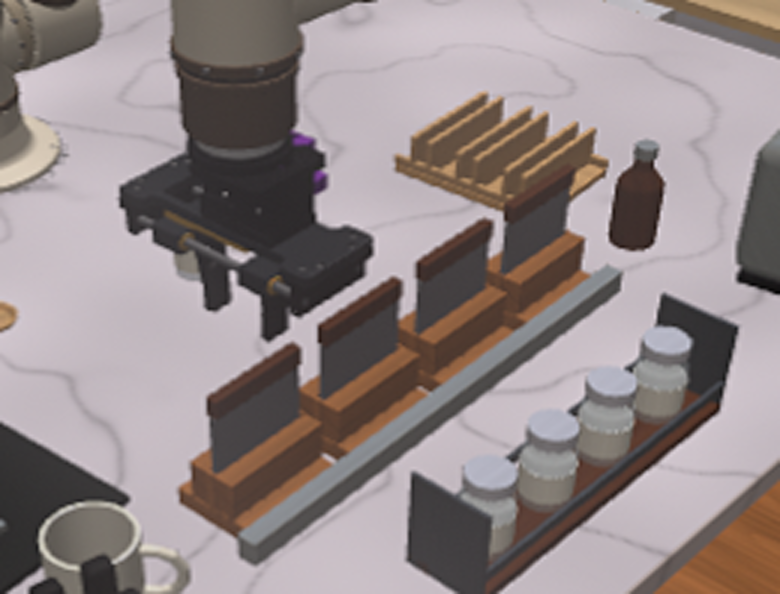

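The fingers stand open above board 4's rail (crop 253,378). The drainer is empty. Descend and grip.

Emit:
drive_tool(rows=[{"tx":-0.25,"ty":-0.2,"tz":2.5,"ax":0,"ay":0,"az":0,"claw":5},{"tx":0,"ty":0,"tz":2.5,"ax":0,"ay":0,"az":0,"claw":5},{"tx":0,"ty":0,"tz":2,"ax":0,"ay":0,"az":0,"claw":5},{"tx":0,"ty":0,"tz":1.5,"ax":0,"ay":0,"az":0,"claw":5},{"tx":0,"ty":0,"tz":0,"ax":0,"ay":0,"az":0,"claw":5},{"tx":0,"ty":0,"tz":0,"ax":0,"ay":0,"az":0,"claw":5}])

```text
time_s: 16.58
tcp_pos: [0.6539, -0.1909, 0.1229]
ee_rot: [[0.036, -0.999, 0.001], [-0.999, -0.036, -0.001], [0.001, -0.001, -1.0]]
wrist_force: [-0.3, -0.4, 0.1]
gripper_width: 0.577
gripper_force: 0.0
```

Emit:
drive_tool(rows=[{"tx":0,"ty":0,"tz":0,"ax":0,"ay":0,"az":0,"claw":0.5},{"tx":0,"ty":0,"tz":0,"ax":0,"ay":0,"az":0,"claw":0.5},{"tx":0,"ty":0,"tz":0,"ax":0,"ay":0,"az":0,"claw":0.5},{"tx":0,"ty":0,"tz":0,"ax":0,"ay":0,"az":0,"claw":0.5},{"tx":0,"ty":0,"tz":0,"ax":0,"ay":0,"az":0,"claw":0.5},{"tx":0,"ty":0,"tz":0,"ax":0,"ay":0,"az":0,"claw":0.5},{"tx":0,"ty":0,"tz":0,"ax":0,"ay":0,"az":0,"claw":0.5}])

```text
time_s: 17.17
tcp_pos: [0.6541, -0.1896, 0.1217]
ee_rot: [[0.038, -0.999, 0.0], [-0.999, -0.038, -0.0], [0.0, -0.0, -1.0]]
wrist_force: [1.5, -0.7, 0.6]
gripper_width: 0.134
gripper_force: 30.0
```

Emit:
drive_tool(rows=[{"tx":0,"ty":0,"tz":-1,"ax":0,"ay":0,"az":0,"claw":0.5},{"tx":0,"ty":0,"tz":-2,"ax":0,"ay":0,"az":0,"claw":0.5},{"tx":0,"ty":0,"tz":-3,"ax":0,"ay":0,"az":0,"claw":0.5},{"tx":0,"ty":0,"tz":-2.5,"ax":0,"ay":0,"az":0,"claw":0.5},{"tx":0,"ty":3,"tz":0,"ax":0,"ay":0,"az":0,"claw":0.5},{"tx":0,"ty":3.5,"tz":0,"ax":0,"ay":0,"az":0,"claw":0.5},{"tx":0,"ty":3.5,"tz":0,"ax":0,"ay":0,"az":0,"claw":0.5},{"tx":0,"ty":3,"tz":0,"ax":0,"ay":0,"az":0,"claw":0.5}])

```text
time_s: 17.83
tcp_pos: [0.5215, -0.1945, 0.2068]
ee_rot: [[0.038, -0.999, -0.001], [-0.999, -0.038, 0.0], [-0.0, 0.001, -1.0]]
wrist_force: [-0.1, 0.6, 0.1]
gripper_width: 0.136
gripper_force: 29.8
```

```bash
python3 -c "
from h import *
go(.5255,.378,.115,94.4)"
```

```text
t 17.8 p [ 0.5215 -0.1945  0.2068] F [-0.1  0.6  0.1] w 0.136 gf 29.8 | rot [ 0.001  0.    -0.039] then shift cm [-57.05  -4.8    9.18]
```

Emit:
drive_tool(rows=[{"tx":-2,"ty":0,"tz":0,"ax":0,"ay":0,"az":-0.039,"claw":0.5},{"tx":-3.8,"ty":0,"tz":0,"ax":0,"ay":0,"az":0,"claw":0.5},{"tx":-3.8,"ty":0,"tz":0,"ax":0,"ay":0,"az":0,"claw":0.5},{"tx":-3.8,"ty":0,"tz":0,"ax":0,"ay":0,"az":0,"claw":0.5},{"tx":-3.8,"ty":0,"tz":0,"ax":0,"ay":0,"az":0,"claw":0.5},{"tx":-3.8,"ty":0,"tz":0,"ax":0,"ay":0,"az":0,"claw":0.5},{"tx":-3.8,"ty":0,"tz":0,"ax":0,"ay":0,"az":0,"claw":0.5},{"tx":-3.8,"ty":0,"tz":0,"ax":0,"ay":0,"az":0,"claw":0.5},{"tx":-3.8,"ty":0,"tz":0,"ax":0,"ay":0,"az":0,"claw":0.5},{"tx":-3.8,"ty":0,"tz":0,"ax":0,"ay":0,"az":0,"claw":0.5}])

```text
time_s: 18.67
tcp_pos: [0.4962, 0.1681, 0.2074]
ee_rot: [[0.077, -0.997, 0.0], [-0.997, -0.077, -0.0], [0.0, -0.0, -1.0]]
wrist_force: [1.7, -0.2, -1.3]
gripper_width: 0.134
gripper_force: 29.9
```

Emit:
drive_tool(rows=[{"tx":-3.8,"ty":0,"tz":0,"ax":0,"ay":0,"az":0,"claw":0.5},{"tx":-3.8,"ty":0,"tz":0,"ax":0,"ay":0,"az":0,"claw":0.5},{"tx":-3.8,"ty":-1,"tz":0,"ax":0,"ay":0,"az":0,"claw":0.5},{"tx":-3.4,"ty":-1.5,"tz":0,"ax":0,"ay":0,"az":0,"claw":0.5},{"tx":-3,"ty":-1.5,"tz":0,"ax":0,"ay":0,"az":0,"claw":0.5},{"tx":0,"ty":0,"tz":0,"ax":0,"ay":0,"az":0,"claw":0.5},{"tx":0,"ty":0,"tz":0,"ax":0,"ay":0,"az":0,"claw":0.5}])

```text
time_s: 19.25
tcp_pos: [0.5228, 0.3481, 0.2057]
ee_rot: [[0.079, -0.997, -0.002], [-0.997, -0.079, -0.001], [0.001, 0.002, -1.0]]
wrist_force: [-0.6, -1.1, -1.6]
gripper_width: 0.135
gripper_force: 29.9
```

```bash
python3 -c "
from h import *
go(.5255,.378,.115,94.4)"
```

```text
t 19.2 p [0.5228 0.3481 0.2057] F [-0.6 -1.1 -1.6] w 0.135 gf 29.9 | rot [ 0.002 -0.001  0.002] then shift cm [-2.96 -0.5   9.07]
```

Emit:
drive_tool(rows=[{"tx":-2.9,"ty":-0.5,"tz":0,"ax":0,"ay":0,"az":0,"claw":0.5},{"tx":0,"ty":0,"tz":2.7,"ax":0,"ay":0,"az":0,"claw":0.5},{"tx":0,"ty":0,"tz":0,"ax":0,"ay":0,"az":0,"claw":0.5},{"tx":0,"ty":0,"tz":0,"ax":0,"ay":0,"az":0,"claw":0.5}])

```text
time_s: 19.58
tcp_pos: [0.5248, 0.3742, 0.1785]
ee_rot: [[0.076, -0.997, -0.003], [-0.997, -0.076, -0.004], [0.003, 0.004, -1.0]]
wrist_force: [0.3, -0.2, -0.4]
gripper_width: 0.135
gripper_force: 29.9
```

Run:
```python
from h import *
go(.5255,.378,.115,94.4)
snap('scene','s4')
i=cv2.imread('pics/s4.png'); cv2.imwrite('pics/s4c.png',cv2.resize(i[70:220,280:450],None,fx=4.5,fy=4,interpolation=cv2.INTER_CUBIC))
```

```text
t 19.6 p [0.5248 0.3742 0.1785] F [ 0.3 -0.2 -0.4] w 0.135 gf 29.9 | rot [ 0.004 -0.003 -0.001] then shift cm [-0.38 -0.1   6.35]
```

View pics/s4c.png

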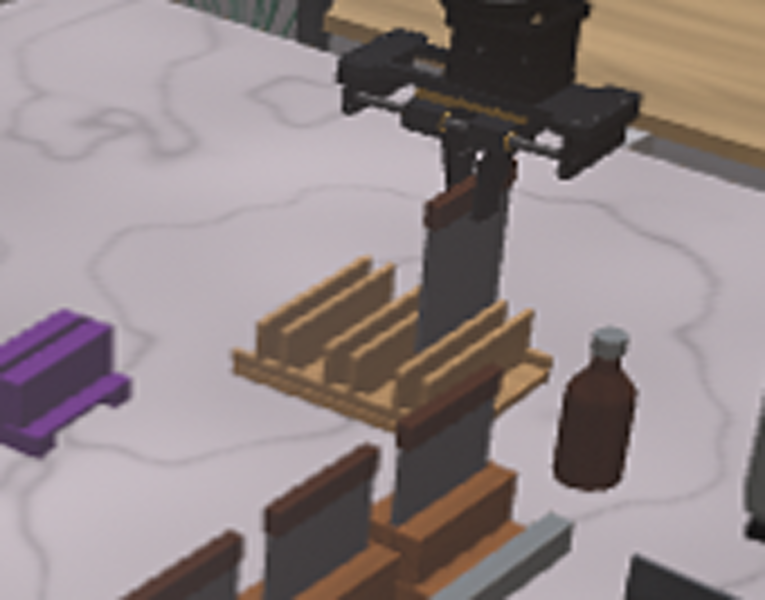

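The board hangs over the far slot, with its bottom edge at crop (415,350)–(503,308). I'll check both against depth.

Run:
```python
from h import *
d=np.load('pics/s4.npy')
# axis across slots through drainer yaw
a=np.radians(4.4); ex=np.array([np.cos(a),np.sin(a)])
for n,cs in(('board',[(440,270),(460,290),(475,250),(490,270),(440,320)]),('rib far face',[(480,345),(450,372),(510,330)]),('rib near face',[(412,385)]),('ribmid',[(400,350),(380,365)])):
    for c in cs:
        u,v=c[0]/4.5+280,c[1]/4+70
        p=at('scene',d,round(u),round(v)); print(n,c,np.round(p,4),'along ex %.4f'%(p[:2]@ex))
print('tcp', np.array([.5248,.3742])@ex,'slot',np.array([.5255,.378])@ex)
# rib tops from depth: all points z .056-.063 in region
U,V=np.meshgrid(range(325,405),range(130,185)); 
P=np.array([world('scene',d,u,v)(d[v,u]) for u,v in zip(U.ravel(),V.ravel())])
m=(P[:,2]>.054)&(P[:,2]<.064)&(abs(P[:,1]-.37)<.09)&(P[:,0]<.57)&(P[:,0]>.35)
h,e=np.histogram(P[m][:,:2]@ex,bins=np.arange(.39,.60,.004)); print([(round(x,3),int(k)) for x,k in zip(e,h) if k])
```

```text
board (440, 270) [0.5291 0.3438 0.1381] along ex 0.5539
board (460, 290) [0.5284 0.3689 0.1126] along ex 0.5552
board (475, 250) [0.525  0.3904 0.138 ] along ex 0.5534
board (490, 270) [0.5248 0.4115 0.1073] along ex 0.5548
board (440, 320) [0.5306 0.3481 0.0935] along ex 0.5558
rib far face (480, 345) [0.5398 0.3887 0.0565] along ex 0.5680
rib far face (450, 372) [0.5463 0.3434 0.0541] along ex 0.5710
rib far face (510, 330) [0.5397 0.4213 0.0567] along ex 0.5704
rib near face (412, 385) [0.5251 0.3319 0.0388] along ex 0.5490
ribmid (400, 350) [0.4854 0.368  0.0349] along ex 0.5122
ribmid (380, 365) [0.4855 0.3414 0.0359] along ex 0.5103
tcp 0.5519615446937434 slot 0.5529510139271839Traceback (most recent call last):
  File "<stdin>", line 12, in <module>
  File "h.py", line 6, in world
    c=camera_params(n);K=np.array(c['intrinsics'])
ValueError: time passes only in moves, steps and waits
```

Emit:
drive_tool(rows=[{"tx":-0.3,"ty":-0.32,"tz":0,"ax":0,"ay":0,"az":0,"claw":0.5},{"tx":0,"ty":0,"tz":0,"ax":0,"ay":0,"az":0,"claw":0.5},{"tx":0,"ty":0,"tz":1,"ax":0,"ay":0,"az":0,"claw":0.5},{"tx":0,"ty":0,"tz":1,"ax":0,"ay":0,"az":0,"claw":0.5},{"tx":0,"ty":0,"tz":1,"ax":0,"ay":0,"az":0,"claw":0.5},{"tx":0,"ty":0,"tz":0,"ax":0,"ay":0,"az":0,"claw":0.5}])

```text
time_s: 20.13
tcp_pos: [0.5273, 0.378, 0.146]
ee_rot: [[0.076, -0.997, -0.005], [-0.997, -0.076, -0.004], [0.004, 0.005, -1.0]]
wrist_force: [-0.1, -1.1, -1.0]
gripper_width: 0.135
gripper_force: 29.9
```

Emit:
drive_tool(rows=[{"tx":0,"ty":0,"tz":1,"ax":0,"ay":0,"az":0,"claw":0.5},{"tx":0,"ty":0,"tz":1,"ax":0,"ay":0,"az":0,"claw":0.5},{"tx":0,"ty":0,"tz":0.8,"ax":0,"ay":0,"az":0,"claw":0.5},{"tx":0,"ty":0,"tz":0.3,"ax":0,"ay":0,"az":0,"claw":0.5},{"tx":0,"ty":0,"tz":0,"ax":0,"ay":0,"az":0,"claw":0.5},{"tx":0,"ty":0,"tz":0,"ax":0,"ay":0,"az":0,"claw":0.5}])

```text
time_s: 20.63
tcp_pos: [0.529, 0.3795, 0.1184]
ee_rot: [[0.077, -0.997, 0.0], [-0.997, -0.077, -0.0], [0.0, -0.0, -1.0]]
wrist_force: [0.7, -0.3, -0.6]
gripper_width: 0.135
gripper_force: 29.9
```

```bash
python3 -c "
from h import *
go(.5275,.378,.114,94.4)"
```

```text
t 20.6 p [0.529  0.3795 0.1184] F [ 0.7 -0.3 -0.6] w 0.135 gf 29.9 | rot [-0. -0.  0.] then shift cm [0.14 0.16 0.44]
```

Emit:
drive_tool(rows=[{"tx":0,"ty":0,"tz":0.25,"ax":0,"ay":0,"az":0,"claw":0.5},{"tx":0,"ty":0,"tz":0.2,"ax":0,"ay":0,"az":0,"claw":0.5},{"tx":0,"ty":0,"tz":0,"ax":0,"ay":0,"az":0,"claw":0.5},{"tx":0,"ty":0,"tz":0,"ax":0,"ay":0,"az":0,"claw":0.5},{"tx":0,"ty":0,"tz":0,"ax":0,"ay":0,"az":0,"claw":2},{"tx":0,"ty":0,"tz":0,"ax":0,"ay":0,"az":0,"claw":3},{"tx":0,"ty":0,"tz":0,"ax":0,"ay":0,"az":0,"claw":4},{"tx":0,"ty":0,"tz":0,"ax":0,"ay":0,"az":0,"claw":4},{"tx":0,"ty":0,"tz":0,"ax":0,"ay":0,"az":0,"claw":4}])

```text
time_s: 21.38
tcp_pos: [0.529, 0.3795, 0.1143]
ee_rot: [[0.077, -0.997, 0.0], [-0.997, -0.077, 0.0], [-0.0, -0.0, -1.0]]
wrist_force: [0.1, -0.3, -0.7]
gripper_width: 0.413
gripper_force: 0.0
```

Emit:
drive_tool(rows=[{"tx":0,"ty":0,"tz":0,"ax":0,"ay":0,"az":0,"claw":4},{"tx":0,"ty":0,"tz":-0.7,"ax":0,"ay":0,"az":0,"claw":4},{"tx":0,"ty":0,"tz":-1,"ax":0,"ay":0,"az":0,"claw":4},{"tx":0,"ty":0,"tz":-2,"ax":0,"ay":0,"az":0,"claw":4},{"tx":0,"ty":0,"tz":-3,"ax":0,"ay":0,"az":0,"claw":4},{"tx":0,"ty":0,"tz":-3,"ax":0,"ay":0,"az":0,"claw":4},{"tx":0,"ty":0,"tz":-1,"ax":0,"ay":0,"az":0,"claw":5},{"tx":0,"ty":0,"tz":0,"ax":0,"ay":0,"az":0,"claw":5}])

```text
time_s: 22.05
tcp_pos: [0.5305, 0.3808, 0.2264]
ee_rot: [[0.077, -0.997, 0.007], [-0.997, -0.077, 0.006], [-0.006, -0.007, -1.0]]
wrist_force: [0.1, 0.1, -0.0]
gripper_width: 0.531
gripper_force: 0.0
```

Run:
```python
from h import *
go(.6435,.2,.12,92)
snap('scene','s5')
i=cv2.imread('pics/s5.png'); cv2.imwrite('pics/s5c.png',cv2.resize(i[70:220,280:450],None,fx=4.5,fy=4,interpolation=cv2.INTER_CUBIC))
```

```text
t 22.1 p [0.5305 0.3808 0.2264] F [ 0.1  0.1 -0. ] w 0.531 gf 0.0 | rot [-0.007  0.006  0.043] then shift cm [ 18.46 -10.66  10.64]
```

View pics/s5c.png

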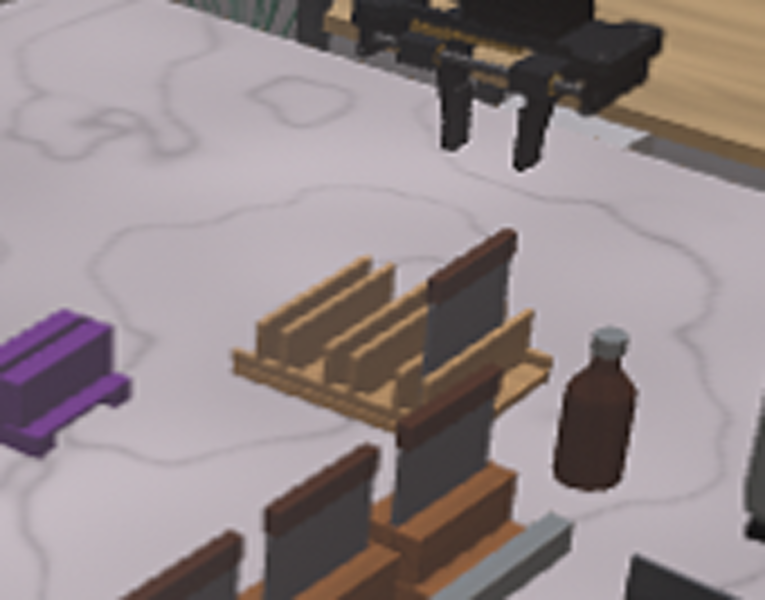

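Board 4 stands in the far slot. Now board 1.

Emit:
drive_tool(rows=[{"tx":0,"ty":0,"tz":0,"ax":0,"ay":0,"az":0.042,"claw":5},{"tx":3.1,"ty":-1.75,"tz":0,"ax":0,"ay":0,"az":0,"claw":5},{"tx":3.1,"ty":-1.75,"tz":0,"ax":0,"ay":0,"az":0,"claw":5},{"tx":3.1,"ty":-1.75,"tz":0,"ax":0,"ay":0,"az":0,"claw":5},{"tx":3.1,"ty":-1.75,"tz":0,"ax":0,"ay":0,"az":0,"claw":5},{"tx":3.1,"ty":-1.75,"tz":0,"ax":0,"ay":0,"az":0,"claw":5},{"tx":3.1,"ty":-1.75,"tz":2,"ax":0,"ay":0,"az":0,"claw":5},{"tx":0,"ty":0,"tz":1,"ax":0,"ay":0,"az":0,"claw":5},{"tx":0,"ty":0,"tz":0,"ax":0,"ay":0,"az":0,"claw":5},{"tx":0,"ty":0,"tz":0,"ax":0,"ay":0,"az":0,"claw":5}])

```text
time_s: 22.93
tcp_pos: [0.6394, 0.1967, 0.1889]
ee_rot: [[0.034, -0.999, -0.004], [-0.999, -0.034, -0.002], [0.002, 0.004, -1.0]]
wrist_force: [0.3, 1.2, -0.3]
gripper_width: 0.575
gripper_force: 0.0
```

Run:
```python
from h import *
go(.6425,.198,.12,92)
```

```text
t 22.9 p [0.6394 0.1967 0.1889] F [ 0.3  1.2 -0.3] w 0.575 gf 0.0 | rot [ 0.004 -0.002 -0.001] then shift cm [-0.12 -0.31  6.89]
```

Emit:
drive_tool(rows=[{"tx":-0.1,"ty":-0.3,"tz":2,"ax":0,"ay":0,"az":0,"claw":5},{"tx":0,"ty":0,"tz":2,"ax":0,"ay":0,"az":0,"claw":5},{"tx":0,"ty":0,"tz":2,"ax":0,"ay":0,"az":0,"claw":5},{"tx":0,"ty":0,"tz":0.9,"ax":0,"ay":0,"az":0,"claw":5},{"tx":0,"ty":0,"tz":0,"ax":0,"ay":0,"az":0,"claw":5},{"tx":0,"ty":0,"tz":0,"ax":0,"ay":0,"az":0,"claw":5}])

```text
time_s: 23.43
tcp_pos: [0.6434, 0.1993, 0.1227]
ee_rot: [[0.037, -0.999, 0.001], [-0.999, -0.037, -0.0], [0.0, -0.001, -1.0]]
wrist_force: [1.4, 0.7, -0.6]
gripper_width: 0.574
gripper_force: 0.0
```

Emit:
drive_tool(rows=[{"tx":0,"ty":0,"tz":0,"ax":0,"ay":0,"az":0,"claw":0.5},{"tx":0,"ty":0,"tz":0,"ax":0,"ay":0,"az":0,"claw":0.5},{"tx":0,"ty":0,"tz":0,"ax":0,"ay":0,"az":0,"claw":0.5},{"tx":0,"ty":0,"tz":0,"ax":0,"ay":0,"az":0,"claw":0.5},{"tx":0,"ty":0,"tz":0,"ax":0,"ay":0,"az":0,"claw":0.5},{"tx":0,"ty":0,"tz":0,"ax":0,"ay":0,"az":0,"claw":0.5},{"tx":0,"ty":0,"tz":0,"ax":0,"ay":0,"az":0,"claw":0.5}])

```text
time_s: 24.02
tcp_pos: [0.6434, 0.1983, 0.1222]
ee_rot: [[0.035, -0.999, 0.0], [-0.999, -0.035, 0.0], [-0.0, -0.0, -1.0]]
wrist_force: [1.4, 0.2, 0.5]
gripper_width: 0.137
gripper_force: 30.4
```

Emit:
drive_tool(rows=[{"tx":0,"ty":0,"tz":-1,"ax":0,"ay":0,"az":0,"claw":0.5},{"tx":0,"ty":0,"tz":-2,"ax":0,"ay":0,"az":0,"claw":0.5},{"tx":0,"ty":0,"tz":-3,"ax":0,"ay":0,"az":0,"claw":0.5},{"tx":0,"ty":0,"tz":-3,"ax":0,"ay":0,"az":0,"claw":0.5},{"tx":0,"ty":3,"tz":0,"ax":0,"ay":0,"az":-0.042,"claw":0.5},{"tx":0,"ty":3.8,"tz":0,"ax":0,"ay":0,"az":0,"claw":0.5},{"tx":0,"ty":3.8,"tz":0,"ax":0,"ay":0,"az":0,"claw":0.5},{"tx":0,"ty":3.8,"tz":0,"ax":0,"ay":0,"az":0,"claw":0.5},{"tx":0,"ty":3.8,"tz":0,"ax":0,"ay":0,"az":0,"claw":0.5},{"tx":0,"ty":3,"tz":0,"ax":0,"ay":0,"az":0,"claw":0.5}])

```text
time_s: 24.85
tcp_pos: [0.4291, 0.1823, 0.2124]
ee_rot: [[0.077, -0.997, -0.001], [-0.997, -0.077, 0.0], [-0.0, 0.001, -1.0]]
wrist_force: [0.1, 0.9, -0.8]
gripper_width: 0.133
gripper_force: 30.0
```

Run:
```python
from h import *
go(.4094,.3703,.115,94.4)
```

```text
t 24.9 p [0.4291 0.1823 0.2124] F [ 0.1  0.9 -0.8] w 0.133 gf 30.0 | rot [0.001 0.    0.   ] then shift cm [-18.89   0.53   9.74]
```

Emit:
drive_tool(rows=[{"tx":-3.5,"ty":0.3,"tz":0,"ax":0,"ay":0,"az":0,"claw":0.5},{"tx":-3.8,"ty":0,"tz":0,"ax":0,"ay":0,"az":0,"claw":0.5},{"tx":-3.8,"ty":0,"tz":0,"ax":0,"ay":0,"az":0,"claw":0.5},{"tx":-3.8,"ty":0,"tz":0,"ax":0,"ay":0,"az":0,"claw":0.5},{"tx":-3.5,"ty":0,"tz":0,"ax":0,"ay":0,"az":0,"claw":0.5},{"tx":0,"ty":0,"tz":2,"ax":0,"ay":0,"az":0,"claw":0.5},{"tx":0,"ty":0,"tz":1,"ax":0,"ay":0,"az":0,"claw":0.5},{"tx":0,"ty":0,"tz":0,"ax":0,"ay":0,"az":0,"claw":0.5},{"tx":0,"ty":0,"tz":0,"ax":0,"ay":0,"az":0,"claw":0.5},{"tx":0,"ty":0,"tz":0,"ax":0,"ay":0,"az":0,"claw":0.5}])

```text
time_s: 25.68
tcp_pos: [0.4152, 0.3658, 0.183]
ee_rot: [[0.076, -0.997, 0.001], [-0.997, -0.076, 0.0], [-0.0, -0.001, -1.0]]
wrist_force: [0.4, -0.5, -1.3]
gripper_width: 0.134
gripper_force: 30.0
```

Run:
```python
from h import *
go(.4094,.3703,.1152,94.4)
```

```text
t 25.7 p [0.4152 0.3658 0.183 ] F [ 0.4 -0.5 -1.3] w 0.134 gf 30.0 | rot [-0.001  0.    -0.001] then shift cm [-0.5   0.54  6.78]
```

Emit:
drive_tool(rows=[{"tx":-0.5,"ty":0.6,"tz":0,"ax":0,"ay":0,"az":0,"claw":0.5},{"tx":0,"ty":0,"tz":0,"ax":0,"ay":0,"az":0,"claw":0.5},{"tx":0,"ty":0,"tz":0,"ax":0,"ay":0,"az":0,"claw":0.5},{"tx":0,"ty":0,"tz":1,"ax":0,"ay":0,"az":0,"claw":0.5},{"tx":0,"ty":0,"tz":1,"ax":0,"ay":0,"az":0,"claw":0.5},{"tx":0,"ty":0,"tz":1,"ax":0,"ay":0,"az":0,"claw":0.5},{"tx":0,"ty":0,"tz":0,"ax":0,"ay":0,"az":0,"claw":0.5},{"tx":0,"ty":0,"tz":0,"ax":0,"ay":0,"az":0,"claw":0.5}])

```text
time_s: 26.35
tcp_pos: [0.408, 0.3703, 0.1507]
ee_rot: [[0.077, -0.997, -0.001], [-0.997, -0.077, -0.003], [0.002, 0.002, -1.0]]
wrist_force: [0.7, 0.1, -0.6]
gripper_width: 0.135
gripper_force: 30.0
```

Emit:
drive_tool(rows=[{"tx":0,"ty":0,"tz":1,"ax":0,"ay":0,"az":0,"claw":0.5},{"tx":0,"ty":0,"tz":1,"ax":0,"ay":0,"az":0,"claw":0.5},{"tx":0,"ty":0,"tz":0.8,"ax":0,"ay":0,"az":0,"claw":0.5},{"tx":0,"ty":0,"tz":0.4,"ax":0,"ay":0,"az":0,"claw":0.5},{"tx":0,"ty":0,"tz":0.3,"ax":0,"ay":0,"az":0,"claw":0.5},{"tx":0,"ty":0,"tz":0,"ax":0,"ay":0,"az":0,"claw":0.5},{"tx":0,"ty":0,"tz":0,"ax":0,"ay":0,"az":0,"claw":0.5}])

```text
time_s: 26.93
tcp_pos: [0.4084, 0.3712, 0.1171]
ee_rot: [[0.077, -0.997, 0.0], [-0.997, -0.077, 0.0], [0.0, -0.0, -1.0]]
wrist_force: [0.2, 0.4, -1.2]
gripper_width: 0.134
gripper_force: 30.0
```

Emit:
drive_tool(rows=[{"tx":0,"ty":0,"tz":0.2,"ax":0,"ay":0,"az":0,"claw":0.5},{"tx":0,"ty":0,"tz":0,"ax":0,"ay":0,"az":0,"claw":0.5},{"tx":0,"ty":0,"tz":0,"ax":0,"ay":0,"az":0,"claw":0.5},{"tx":0,"ty":0,"tz":0,"ax":0,"ay":0,"az":0,"claw":2},{"tx":0,"ty":0,"tz":0,"ax":0,"ay":0,"az":0,"claw":3},{"tx":0,"ty":0,"tz":0,"ax":0,"ay":0,"az":0,"claw":4},{"tx":0,"ty":0,"tz":0,"ax":0,"ay":0,"az":0,"claw":4},{"tx":0,"ty":0,"tz":0,"ax":0,"ay":0,"az":0,"claw":4},{"tx":0,"ty":0,"tz":0,"ax":0,"ay":0,"az":0,"claw":4}])

```text
time_s: 27.68
tcp_pos: [0.4083, 0.3711, 0.1151]
ee_rot: [[0.077, -0.997, 0.0], [-0.997, -0.077, 0.0], [-0.0, -0.0, -1.0]]
wrist_force: [-0.3, 0.2, -0.8]
gripper_width: 0.439
gripper_force: 0.0
```

Emit:
drive_tool(rows=[{"tx":0,"ty":0,"tz":-0.7,"ax":0,"ay":0,"az":0,"claw":4},{"tx":0,"ty":0,"tz":-1,"ax":0,"ay":0,"az":0,"claw":4},{"tx":0,"ty":0,"tz":-2,"ax":0,"ay":0,"az":0,"claw":4},{"tx":0,"ty":0,"tz":-3,"ax":0,"ay":0,"az":0,"claw":4},{"tx":0,"ty":0,"tz":-3,"ax":0,"ay":0,"az":0,"claw":4},{"tx":0,"ty":0,"tz":-1,"ax":0,"ay":0,"az":0,"claw":5},{"tx":0,"ty":0,"tz":0,"ax":0,"ay":0,"az":0,"claw":5},{"tx":3.5,"ty":0,"tz":0,"ax":0,"ay":0,"az":0.042,"claw":5},{"tx":3.5,"ty":0,"tz":0,"ax":0,"ay":0,"az":0,"claw":5},{"tx":3.5,"ty":0,"tz":0,"ax":0,"ay":0,"az":0,"claw":5}])

```text
time_s: 28.52
tcp_pos: [0.4126, 0.2647, 0.2209]
ee_rot: [[0.036, -0.999, -0.002], [-0.999, -0.036, -0.001], [0.001, 0.002, -1.0]]
wrist_force: [1.4, -0.4, 0.3]
gripper_width: 0.575
gripper_force: 0.0
```

Run:
```python
from h import *
go(.648,.068,.12,92)
snap('scene','s6')
i=cv2.imread('pics/s6.png'); cv2.imwrite('pics/s6c.png',cv2.resize(i[70:220,280:450],None,fx=4.5,fy=4,interpolation=cv2.INTER_CUBIC))
```

```text
t 28.5 p [0.4126 0.2647 0.2209] F [ 1.4 -0.4  0.3] w 0.575 gf 0.0 | rot [ 0.002 -0.001  0.001] then shift cm [ 20.48 -22.84  10.09]
```

View pics/s6c.png

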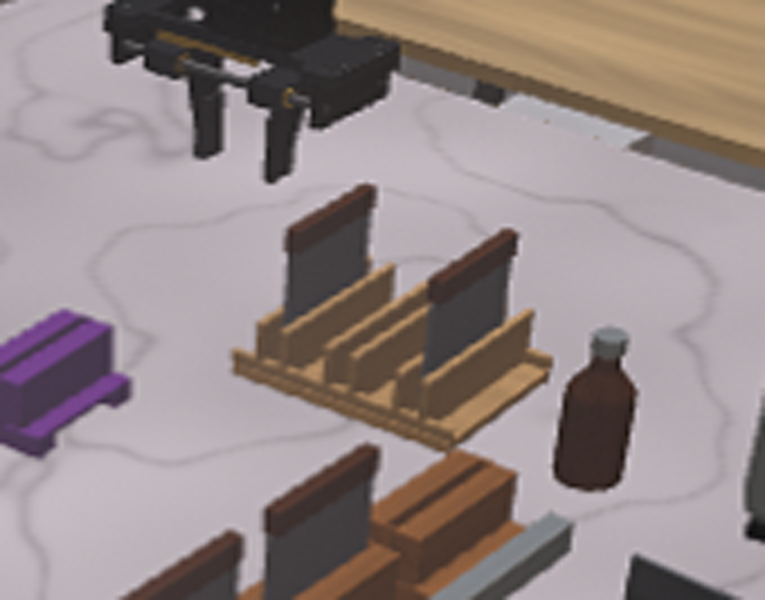

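Board 1 stands in the near slot. Now board 2.

Emit:
drive_tool(rows=[{"tx":2.5,"ty":-2.8,"tz":0,"ax":0,"ay":0,"az":0,"claw":5},{"tx":2.5,"ty":-2.8,"tz":0,"ax":0,"ay":0,"az":0,"claw":5},{"tx":2.5,"ty":-2.8,"tz":0,"ax":0,"ay":0,"az":0,"claw":5},{"tx":2.5,"ty":-2.8,"tz":0,"ax":0,"ay":0,"az":0,"claw":5},{"tx":2.5,"ty":-2.8,"tz":0,"ax":0,"ay":0,"az":0,"claw":5},{"tx":2.5,"ty":-2.8,"tz":0,"ax":0,"ay":0,"az":0,"claw":5},{"tx":2.5,"ty":-2.8,"tz":0,"ax":0,"ay":0,"az":0,"claw":5},{"tx":2.5,"ty":-2.8,"tz":2,"ax":0,"ay":0,"az":0,"claw":5},{"tx":0,"ty":0,"tz":0.5,"ax":0,"ay":0,"az":0,"claw":5},{"tx":0,"ty":0,"tz":0,"ax":0,"ay":0,"az":0,"claw":5}])

```text
time_s: 29.4
tcp_pos: [0.6427, 0.0727, 0.1929]
ee_rot: [[0.031, -0.999, -0.008], [-1.0, -0.031, -0.002], [0.001, 0.008, -1.0]]
wrist_force: [0.1, -0.2, 0.0]
gripper_width: 0.575
gripper_force: 0.0
```

Emit:
drive_tool(rows=[{"tx":0,"ty":0,"tz":0,"ax":0,"ay":0,"az":0,"claw":5}])

```text
time_s: 29.48
tcp_pos: [0.643, 0.0743, 0.196]
ee_rot: [[0.034, -0.999, -0.003], [-0.999, -0.034, -0.001], [0.001, 0.003, -1.0]]
wrist_force: [-0.0, -0.1, 0.4]
gripper_width: 0.574
gripper_force: 0.0
```

Run:
```python
from h import *
go(.6465,.068,.121,92)
```

```text
t 29.5 p [0.643  0.0743 0.196 ] F [-0.  -0.1  0.4] w 0.574 gf 0.0 | rot [ 0.003 -0.001 -0.001] then shift cm [ 0.64 -0.33  7.5 ]
```

Emit:
drive_tool(rows=[{"tx":0.6,"ty":-0.3,"tz":2,"ax":0,"ay":0,"az":0,"claw":5},{"tx":0,"ty":0,"tz":2,"ax":0,"ay":0,"az":0,"claw":5},{"tx":0,"ty":0,"tz":2,"ax":0,"ay":0,"az":0,"claw":5},{"tx":0,"ty":0,"tz":1.4,"ax":0,"ay":0,"az":0,"claw":5},{"tx":0,"ty":0,"tz":0,"ax":0,"ay":0,"az":0,"claw":5},{"tx":0,"ty":0,"tz":0,"ax":0,"ay":0,"az":0,"claw":5}])

```text
time_s: 29.98
tcp_pos: [0.6465, 0.0697, 0.1242]
ee_rot: [[0.037, -0.999, 0.0], [-0.999, -0.037, -0.0], [0.0, -0.0, -1.0]]
wrist_force: [0.5, 0.3, 0.6]
gripper_width: 0.571
gripper_force: 0.0
```

Emit:
drive_tool(rows=[{"tx":0,"ty":0,"tz":0,"ax":0,"ay":0,"az":0,"claw":0.5},{"tx":0,"ty":0,"tz":0,"ax":0,"ay":0,"az":0,"claw":0.5},{"tx":0,"ty":0,"tz":0,"ax":0,"ay":0,"az":0,"claw":0.5},{"tx":0,"ty":0,"tz":0,"ax":0,"ay":0,"az":0,"claw":0.5},{"tx":0,"ty":0,"tz":0,"ax":0,"ay":0,"az":0,"claw":0.5},{"tx":0,"ty":0,"tz":0,"ax":0,"ay":0,"az":0,"claw":0.5},{"tx":0,"ty":0,"tz":0,"ax":0,"ay":0,"az":0,"claw":0.5}])

```text
time_s: 30.57
tcp_pos: [0.6471, 0.0687, 0.1236]
ee_rot: [[0.035, -0.999, 0.0], [-0.999, -0.035, 0.0], [-0.0, -0.0, -1.0]]
wrist_force: [1.8, 0.1, 0.4]
gripper_width: 0.139
gripper_force: 30.3
```

Emit:
drive_tool(rows=[{"tx":0,"ty":0,"tz":-1,"ax":0,"ay":0,"az":0,"claw":0.5},{"tx":0,"ty":0,"tz":-2,"ax":0,"ay":0,"az":0,"claw":0.5},{"tx":0,"ty":0,"tz":-3.5,"ax":0,"ay":0,"az":0,"claw":0.5},{"tx":0,"ty":0,"tz":-3.5,"ax":0,"ay":0,"az":0,"claw":0.5},{"tx":0,"ty":0,"tz":-3.5,"ax":0,"ay":0,"az":0,"claw":0.5},{"tx":0,"ty":3,"tz":-1,"ax":0,"ay":0,"az":-0.042,"claw":0.5},{"tx":0,"ty":3.8,"tz":0,"ax":0,"ay":0,"az":0,"claw":0.5},{"tx":0,"ty":3.8,"tz":0,"ax":0,"ay":0,"az":0,"claw":0.5},{"tx":0,"ty":3.5,"tz":0,"ax":0,"ay":0,"az":0,"claw":0.5},{"tx":0,"ty":1,"tz":0,"ax":0,"ay":0,"az":0,"claw":0.5}])

```text
time_s: 31.4
tcp_pos: [0.4915, 0.0573, 0.2694]
ee_rot: [[0.077, -0.997, -0.002], [-0.997, -0.077, 0.001], [-0.001, 0.002, -1.0]]
wrist_force: [-0.7, -0.3, -1.2]
gripper_width: 0.139
gripper_force: 30.0
```

Run:
```python
from h import *
go(.4687,.3753,.116,94.4)
```

```text
t 31.4 p [0.4915 0.0573 0.2694] F [-0.7 -0.3 -1.2] w 0.139 gf 30.0 | rot [0.002 0.001 0.   ] then shift cm [-31.88  -0.17  15.34]
```

Emit:
drive_tool(rows=[{"tx":-3,"ty":0,"tz":0,"ax":0,"ay":0,"az":0,"claw":0.5},{"tx":-3.8,"ty":0,"tz":0,"ax":0,"ay":0,"az":0,"claw":0.5},{"tx":-3.8,"ty":0,"tz":0,"ax":0,"ay":0,"az":0,"claw":0.5},{"tx":-3.8,"ty":0,"tz":0,"ax":0,"ay":0,"az":0,"claw":0.5},{"tx":-3.8,"ty":0,"tz":0,"ax":0,"ay":0,"az":0,"claw":0.5},{"tx":-3.8,"ty":0,"tz":0,"ax":0,"ay":0,"az":0,"claw":0.5},{"tx":-3.8,"ty":0,"tz":0,"ax":0,"ay":0,"az":0,"claw":0.5},{"tx":-3.8,"ty":0,"tz":0,"ax":0,"ay":0,"az":0,"claw":0.5},{"tx":-2,"ty":0,"tz":0,"ax":0,"ay":0,"az":0,"claw":0.5},{"tx":0,"ty":0,"tz":0,"ax":0,"ay":0,"az":0,"claw":0.5}])

```text
time_s: 32.23
tcp_pos: [0.4716, 0.3775, 0.2676]
ee_rot: [[0.081, -0.997, -0.0], [-0.997, -0.081, 0.0], [-0.0, 0.0, -1.0]]
wrist_force: [0.6, -0.4, -1.2]
gripper_width: 0.128
gripper_force: 30.0
```

Emit:
drive_tool(rows=[{"tx":0,"ty":0,"tz":0,"ax":0,"ay":0,"az":0,"claw":0.5},{"tx":0,"ty":0,"tz":0,"ax":0,"ay":0,"az":0,"claw":0.5}])

```text
time_s: 32.4
tcp_pos: [0.472, 0.3729, 0.2685]
ee_rot: [[0.077, -0.997, -0.0], [-0.997, -0.077, -0.001], [0.001, 0.0, -1.0]]
wrist_force: [0.1, -0.3, -0.6]
gripper_width: 0.132
gripper_force: 30.0
```

Run:
```python
from h import *
go(.4687,.3753,.116,94.4)
```

```text
t 32.4 p [0.472  0.3729 0.2685] F [ 0.1 -0.3 -0.6] w 0.132 gf 30.0 | rot [ 0.    -0.001  0.   ] then shift cm [-0.26  0.31 15.25]
```

Emit:
drive_tool(rows=[{"tx":-0.2,"ty":0.3,"tz":0,"ax":0,"ay":0,"az":0,"claw":0.5},{"tx":0,"ty":0,"tz":2,"ax":0,"ay":0,"az":0,"claw":0.5},{"tx":0,"ty":0,"tz":3,"ax":0,"ay":0,"az":0,"claw":0.5},{"tx":0,"ty":0,"tz":2.5,"ax":0,"ay":0,"az":0,"claw":0.5},{"tx":0,"ty":0,"tz":0.5,"ax":0,"ay":0,"az":0,"claw":0.5},{"tx":0,"ty":0,"tz":0,"ax":0,"ay":0,"az":0,"claw":0.5},{"tx":0,"ty":0,"tz":0,"ax":0,"ay":0,"az":0,"claw":0.5},{"tx":0,"ty":0,"tz":0,"ax":0,"ay":0,"az":0,"claw":0.5}])

```text
time_s: 33.07
tcp_pos: [0.47, 0.3758, 0.1908]
ee_rot: [[0.077, -0.997, 0.003], [-0.997, -0.077, 0.003], [-0.003, -0.003, -1.0]]
wrist_force: [-0.1, -0.5, -1.0]
gripper_width: 0.136
gripper_force: 30.0
```

Run:
```python
from h import *
go(.4687,.3753,.1162,94.4)
```

```text
t 33.1 p [0.47   0.3758 0.1908] F [-0.1 -0.5 -1. ] w 0.136 gf 30.0 | rot [-0.003  0.003  0.   ] then shift cm [0.04 0.13 7.46]
```

Emit:
drive_tool(rows=[{"tx":0,"ty":0.1,"tz":1.2,"ax":0,"ay":0,"az":0,"claw":0.5},{"tx":0,"ty":0,"tz":1.2,"ax":0,"ay":0,"az":0,"claw":0.5},{"tx":0,"ty":0,"tz":1.2,"ax":0,"ay":0,"az":0,"claw":0.5},{"tx":0,"ty":0,"tz":1.2,"ax":0,"ay":0,"az":0,"claw":0.5},{"tx":0,"ty":0,"tz":1.2,"ax":0,"ay":0,"az":0,"claw":0.5},{"tx":0,"ty":0,"tz":0.7,"ax":0,"ay":0,"az":0,"claw":0.5},{"tx":0,"ty":0,"tz":0.3,"ax":0,"ay":0,"az":0,"claw":0.5},{"tx":0,"ty":0,"tz":0,"ax":0,"ay":0,"az":0,"claw":0.5},{"tx":0,"ty":0,"tz":0,"ax":0,"ay":0,"az":0,"claw":0.5}])

```text
time_s: 33.82
tcp_pos: [0.4684, 0.3757, 0.1195]
ee_rot: [[0.077, -0.997, 0.001], [-0.997, -0.077, 0.001], [-0.001, -0.002, -1.0]]
wrist_force: [-0.1, -0.5, -1.8]
gripper_width: 0.134
gripper_force: 30.0
```

Emit:
drive_tool(rows=[{"tx":0,"ty":0,"tz":0.2,"ax":0,"ay":0,"az":0,"claw":0.5},{"tx":0,"ty":0,"tz":0.1,"ax":0,"ay":0,"az":0,"claw":0.5},{"tx":0,"ty":0,"tz":0,"ax":0,"ay":0,"az":0,"claw":0.5},{"tx":0,"ty":0,"tz":0,"ax":0,"ay":0,"az":0,"claw":2},{"tx":0,"ty":0,"tz":0,"ax":0,"ay":0,"az":0,"claw":3},{"tx":0,"ty":0,"tz":0,"ax":0,"ay":0,"az":0,"claw":4},{"tx":0,"ty":0,"tz":0,"ax":0,"ay":0,"az":0,"claw":4},{"tx":0,"ty":0,"tz":0,"ax":0,"ay":0,"az":0,"claw":4},{"tx":0,"ty":0,"tz":0,"ax":0,"ay":0,"az":0,"claw":4}])

```text
time_s: 34.57
tcp_pos: [0.4679, 0.3752, 0.1155]
ee_rot: [[0.077, -0.997, 0.0], [-0.997, -0.077, 0.0], [-0.0, -0.0, -1.0]]
wrist_force: [-0.0, 0.4, -0.6]
gripper_width: 0.437
gripper_force: 0.0
```

Emit:
drive_tool(rows=[{"tx":0,"ty":0,"tz":-0.7,"ax":0,"ay":0,"az":0,"claw":4},{"tx":0,"ty":0,"tz":-1,"ax":0,"ay":0,"az":0,"claw":4},{"tx":0,"ty":0,"tz":-2,"ax":0,"ay":0,"az":0,"claw":4},{"tx":0,"ty":0,"tz":-3,"ax":0,"ay":0,"az":0,"claw":4},{"tx":0,"ty":0,"tz":-3,"ax":0,"ay":0,"az":0,"claw":4},{"tx":0,"ty":0,"tz":-3,"ax":0,"ay":0,"az":0,"claw":4},{"tx":0,"ty":0,"tz":-2,"ax":0,"ay":0,"az":0,"claw":4},{"tx":3.5,"ty":0,"tz":0,"ax":0,"ay":0,"az":0,"claw":4},{"tx":3.5,"ty":1,"tz":0,"ax":0,"ay":0,"az":0,"claw":4},{"tx":3.5,"ty":1,"tz":0,"ax":0,"ay":0,"az":0,"claw":4}])

```text
time_s: 35.4
tcp_pos: [0.456, 0.2681, 0.2637]
ee_rot: [[0.078, -0.997, 0.001], [-0.997, -0.078, 0.001], [-0.001, -0.001, -1.0]]
wrist_force: [0.7, -1.1, 0.6]
gripper_width: 0.457
gripper_force: 0.0
```

Run:
```python
from h import *
go(.648,.068,.12,92)
snap('scene','s7');snap('top','t7')
a=cv2.imread('pics/s7.png')[100:320,110:430];b=cv2.imread('pics/t7.png')[100:270,110:490]
a=cv2.resize(a,(440,302)); a=np.pad(a,((0,0),(0,320),(0,0)))
b=cv2.resize(b,(660,295)); b=np.pad(b,((0,0),(0,100),(0,0)))
cv2.imwrite('pics/f.png',np.vstack([a,b]))
```

```text
t 35.4 p [0.456  0.2681 0.2637] F [ 0.7 -1.1  0.6] w 0.457 gf 0.0 | rot [-0.001  0.001  0.043] then shift cm [ 20.67 -18.49  14.37]
```

View pics/f.png

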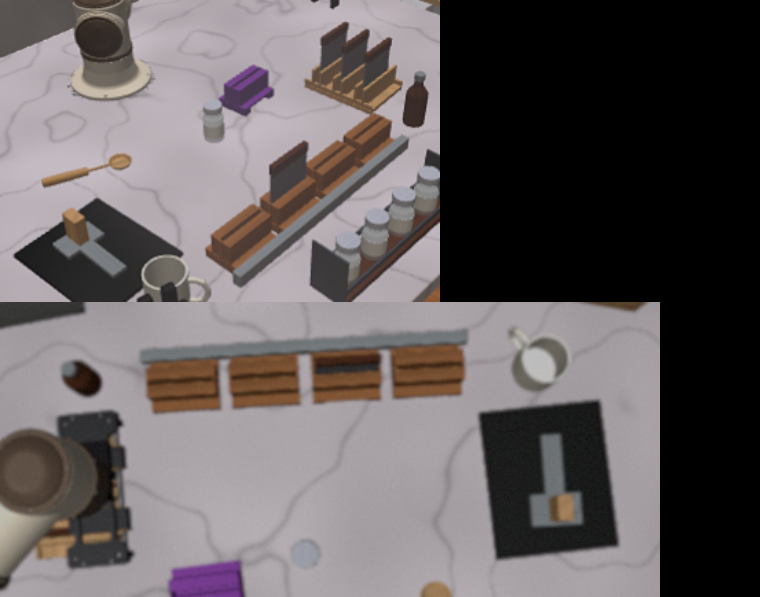

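The three jammed boards stand in the drainer (345–375, 60), board 3 is still in its stand (288,175), and the gauge lies flat on the slab (560,490). Handing in.

```bash
python3 -c "
from station import finish_job
print(finish_job())"
```

```text
the job is handed in; nothing more can be done
None
```

I handed the job in: the blade jammed at stands 1, 2 and 4 and slid fully into stand 3, so boards 1, 2 and 4 now stand in the drainer, board 3 stays in its stand, and the gauge lies flat on the slab.

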